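Hang the test meter on its hooks, dial outward

TASK

Hang the test meter on the free pair of steel hooks on the plywood tool board, both hooks inside the two slots in its back and the meter let right down onto them, so that it hangs upright and flat to the board with its dial facing out. It lies on its back now; the sloping metal meter rest can hold it half upright while you take a fresh grip. Do not press hard against the board and leave the other things on the bench where they are.

Things in the scene. Friction and masses are not known exactly. Their poses are not given: they have to be found in the camera images.
- meter_centre (a point): middle of the loose test meter: grey plastic box 120 mm long, 62 wide, 36 thick (black dial bezel, knob and sockets up to 9 mm proud of the face), 0.2 to 0.5 kg. x points to its top (dial) end, y across its width, z out of the dial; at the start it lies on its back, z up. Origin at half length, width and thickness. Grip it across its 62 mm width.
- slot_edge (a point): point on the meter's back, 46 mm toward the top end and 18 mm behind the centre, half-way between the upper edges of its two slots; axes as meter_centre. Slots: centred at y = +-14 mm, 13 mm wide, 16 mm long downward from these edges, through the 4 mm back wall into a hollow that ends 16 mm in from the back and 10 mm above the edges.
- hook_pair (a point): point on the tool board's front face midway between its two free hooks, level with the tops of their arms, 225 mm above the bench. x points into the board, y left along it, z up. Hooks at y = +-14 mm: 8 mm wide, arm 4 mm high, reaching out to x = -11 mm, its last 4 mm turned up to a lip ending 7 mm above the arm: a 7 mm gap between lip and board takes the 4 mm back wall.
- rest_foot (a point): on the fixed grey sheet-metal meter rest: corner where slope and turned-up lip meet, mid-width, 61 mm above the bench. x points level the way the slope rises, y left, z up. The slope rises at 45 degrees for 88 mm; the lip stands 18 mm square off it. Both are 40 mm wide, so the meter overhangs 11 mm at each side. Base plate 125 x 74 x 4 mm.
- mug: bystander: green and white mug, 78 x 116 x 101 mm; origin under its middle
- reel: bystander: blue reel, 54 x 64 x 48 mm; origin under its middle
- jar: bystander: small jar with a yellow lid, 54 x 54 x 38 mm; origin under its middle
- flux_bottle: bystander: small white bottle with red cap lying down, 37 x 98 x 37 mm; origin under its middle
- meter: the test meter again; origin on its back face, 18 mm behind meter_centre, same axes. The upper slot edges carry the hung meter.
- tool_board: fixed upright plywood board, 360 mm wide, 290 high; origin on the bench under the middle of its front face, axes as hook_pair. Two feet 12 mm high reach 45 mm out in front, 140 mm either side. Cutters and two screwdrivers hang 110 mm and more to the sides of the free hooks, up to 32 mm proud.
Mind the look-alikes: they are no part of the job. There is more than one size of the meter; the job needs the larger.

How it is judged:
By the outcome, as a careful person would: the job done as asked, in the order asked, and still so for the second after the job is handed in, with the robot touching nothing.
It also fails if it takes over 54 s, if anything falls off the work surface, if the arm or the gripper's body presses on something with over 40 N, if the wrist force passes 120 N, or if a joint passes its speed limit or range.

ROBOT

A 6-joint arm with a two-finger parallel gripper is mounted at the origin on a cart in front of the work surface, level with it; the furniture and walls round the work are solid. World frame = base frame: x ahead of the robot, y to its left, z up, the work surface at z = 0. Lengths are in m, angles in degrees, forces in N, time in s.
With the tool pointing down it reaches from about 0.375 to 0.9 m from the base axis. Payload 3.1 kg.
Tool frame: the origin (TCP) lies at the very end of the fingers, on their centre line; the grasp point (between the pads) lies 19 mm behind it; z points along the fingers, y is the direction in which the jaws open and shut (so a half turn about z gives the same grasp; the last joint's range is limited). The gripper opens to 87 mm and grips with 3 to 60 N. Pads are 19 mm wide; open, the fingers measure 117 mm over their backs; the gripper's body (75 mm by 190 mm) begins 51 mm behind the grasp point.
Start: joints at [58.871, 30.224, 82.088, -0, 67.689, -10.227], TCP at [0.223, 0.584, 0.223] pointing down, gripper open.
Joint ranges: [-176.69, 176.69], [-43.24, 126.21], [12.49, 139.97], [-82, 262], [0, 151.66], [-163.58, 163.58]. Speed limits (degrees/s): [159.86, 159.86, 180, 180, 180, 180].

INTERFACE

Orientations are given as a 3x3 rotation matrix whose columns are the frame's x, y, z axes.
In Python, from rig import read_state, capture, hand_in gives the robot as it stands. The module is installed in compiled form; this text tells all that it offers.
- The arm moves only by the tool send_rows, never from a script. Its argument "moves" is one flat list of numbers, 7 for each row, row after row: the turn, a rotation vector about the world's x, y, z in degrees, then the shift along the world's x, y, z in cm, then the gripper's target within -1 to 1 (fully open at 1, half-way at 0, shut at -1). In form: [rx, ry, rz, tx, ty, tz, hand, rx, ry, rz, tx, ty, tz, hand, ...]. A call has 1 to 20 rows; each row shifts and turns the commanded pose from where the row before left it; what a row does not reach is not made up. A row lasts 1/10 s, in which the tool goes at most 50 mm and 8.59 degrees, less where a joint would pass 70% of its speed; a pose out of reach is approached as far as the arm can. A call with a gripper value outside its range is refused whole. The fingers move at their own pace and stop on an object; the grip force is fixed at half the most. Time passes only in rows, so rows that do not move let the fingers close. It gives the time, the measured TCP pose, the force and the opening at its end, in the units of the state.
- read_state(): the state, without advancing time (a new reading comes with each control period).
- capture(name): name is "scene" or "top" or "wrist"; returns a dict with "pixels" (480x640x3 uint8, red, green, blue), "vertical_fov" (degrees; the focal length in pixels is half the picture's height over the tangent of half this angle, whatever the lens; pixels are square), "cx", "cy" (the principal point, pixels), "rvec" (rotation vector, rad) and "tvec" (3), from world to camera coordinates, as OpenCV has them. Camera axes: x right, y down, z forward; pixel columns grow to the right and rows downward; lengths in m; the calibration is good to about 2 mm. A picture is of the moment at which its call begins. There is no depth.
- hand_in(): hands the job in, once; it reports no verdict.
The state is a dict: "time_s": time; "joint_positions": joint angles; "qvel": joint speeds; "tau": joint torques, N m; "position": TCP position; "tcp_rot": TCP orientation; "force": force on the tool from outside, world axes, zero at the start; "moment": the same for the moment, N m; "opening": opening from 0.0 (shut) to 1.0 (fully open).
Only numpy, scipy, OpenCV 4.12 (cv2) and the standard library are available. Lean on these libraries where they do the work, as an engineer would, in place of code of your own. Each camera call takes 0.05 s, during which the arm holds its last target.

## Working session

There is one attempt and no reset: what is moved stays moved. The work goes in short steps, Python scripts to look and compute and a tool call to move; the robot and the scene stay as the last step left them, time stands still between calls to the robot, and variables do not carry over. Pictures are saved under pics/ and viewed, and the job is handed in when it is done.

Besides the shell and the picture viewer there is one more tool, called after "Call:" in YAML: its name, and indented under it one key for each argument. send_rows: Moves the arm, as the interface text tells. Its arguments: {"type":"object","properties":{"moves":{"type":"array","items":{"type":"number"}}},"required":["moves"]}

```bash
mkdir -p pics
cat > h.py <<'E'
import numpy as np, cv2
from rig import read_state, capture, hand_in
def cam(n,save=None):
    c=capture(n)
    p=c["pixels"]
    if save: cv2.imwrite("pics/"+save+".png",cv2.cvtColor(p,cv2.COLOR_RGB2BGR))
    R,_=cv2.Rodrigues(np.array(c["rvec"],float)); t=np.array(c["tvec"],float).ravel()
    f=240/np.tan(np.radians(c["vertical_fov"])/2)
    c.update(R=R,t=t,f=f,C=-R.T@t)
    return c
def ray(c,u,v):
    d=c["R"].T@np.array([(u-c["cx"])/c["f"],(v-c["cy"])/c["f"],1]); return c["C"],d/np.linalg.norm(d)
def onz(c,u,v,z):
    o,d=ray(c,u,v); return o+d*(z-o[2])/d[2]
def proj(c,P):
    q=c["R"]@np.array(P)+c["t"]; return c["cx"]+c["f"]*q[0]/q[2], c["cy"]+c["f"]*q[1]/q[2]
def tri(c1,p1,c2,p2):
    o1,d1=ray(c1,*p1);o2,d2=ray(c2,*p2)
    A=np.stack([d1,-d2],1); s=np.linalg.lstsq(A,o2-o1,rcond=None)[0]
    a=o1+s[0]*d1;b=o2+s[1]*d2
    return (a+b)/2,np.linalg.norm(a-b)
E
python3 - <<'E'
from h import *
for n in("scene","top","wrist"):
    c=cam(n,n+"0"); print(n,c["C"].round(3),c["R"].round(3).tolist(),c["f"],c["cx"],c["cy"])
s=read_state(); print(s)
E
```

```text
scene [-0.078 -0.624  0.776] [[0.709, -0.705, -0.006], [-0.412, -0.407, -0.815], [0.572, 0.581, -0.579]] 476.52931119017904 322.74687977119936 241.1414394352336
top [0.26  0.003 1.349] [[-0.016, -1.0, -0.002], [-0.977, 0.016, -0.215], [0.215, -0.002, -0.977]] 584.5075944877906 313.43357291916965 228.87338153306797
wrist [0.145 0.613 0.384] [[0.358, 0.934, -0.002], [0.892, -0.341, 0.297], [0.276, -0.108, -0.955]] 343.5254741623646 320.2990117221853 245.53186799322467
{'time_s': 0.15, 'joint_positions': array([ 5.88724490e+01,  3.02670041e+01,  8.21394094e+01,  2.02962515e-04,
        6.76901030e+01, -1.02297520e+01]), 'qvel': array([-0.03811757, -0.14731064, -0.05668574,  0.10662071, -0.0003279 ,
        0.01238734]), 'tau': array([ 1.40029395e-03, -4.40427303e+01, -1.76841742e+01,  6.34816010e-02,
        5.52504184e-02, -1.25255729e-04]), 'position': array([0.22263929, 0.5833974 , 0.22179414]), 'tcp_rot': array([[-9.34217565e-01,  3.56702647e-01, -8.73614905e-04],
       [ 3.56703589e-01,  9.34216503e-01, -1.44029520e-03],
       [ 3.02388352e-04, -1.65717065e-03, -9.99998581e-01]]), 'force': array([ 1.34148426,  0.12481225, -0.15443256]), 'moment': array([ 0.03837837,  0.00833866, -0.04109157]), 'opening': 0.9988632536196763}
```

View pics/scene0.png

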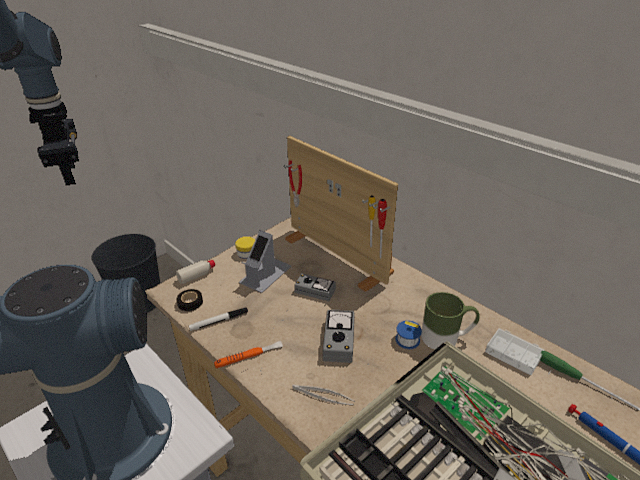

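View pics/top0.png

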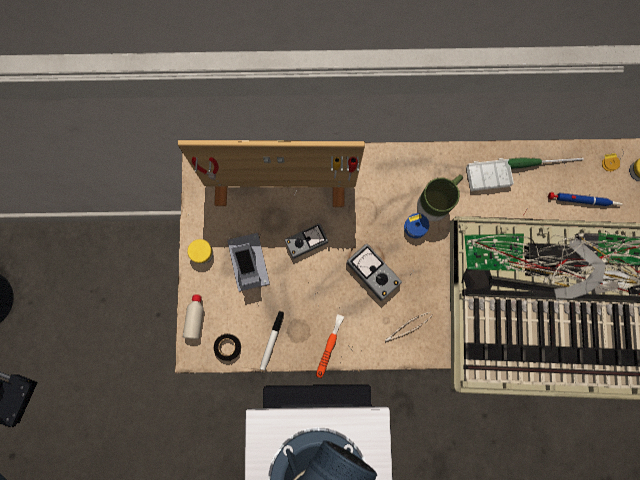

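View pics/wrist0.png

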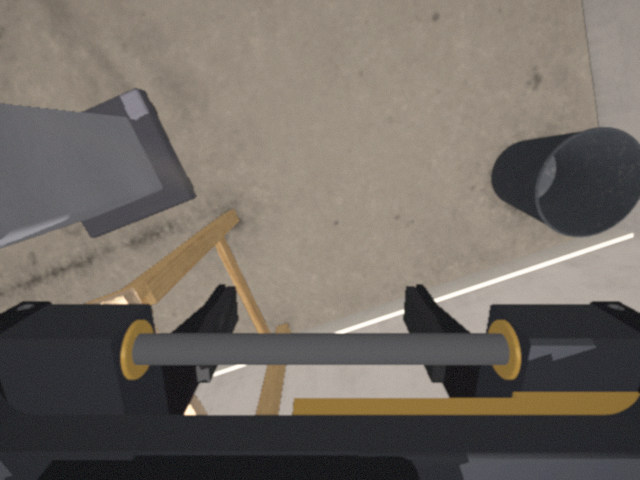

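Run:
```python
from h import *
a=cv2.imread("pics/top0.png"); s=cv2.imread("pics/scene0.png")
cv2.imwrite("pics/t_a.png",cv2.resize(a[135:215,170:370],None,fx=4,fy=4,interpolation=2))
cv2.imwrite("pics/t_b.png",cv2.resize(a[220:320,220:420],None,fx=4,fy=4,interpolation=2))
cv2.imwrite("pics/s_a.png",cv2.resize(s[130:300,230:410],None,fx=4,fy=3.5,interpolation=2))
cv2.imwrite("pics/s_b.png",cv2.resize(s[220:370,230:380],None,fx=4,fy=4,interpolation=2))
c=cam("top"); 
for u,v in [(375,272),(247,275),(272,187)]: print(onz(c,u,v,0.0))
```

```text
[ 0.45117352 -0.14048406  0.        ]
[0.44884407 0.15699372 0.        ]
[0.66055227 0.09886106 0.        ]
```

View pics/t_a.png

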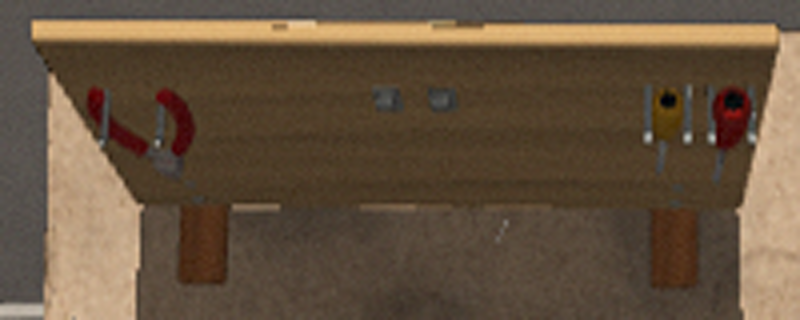

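View pics/t_b.png

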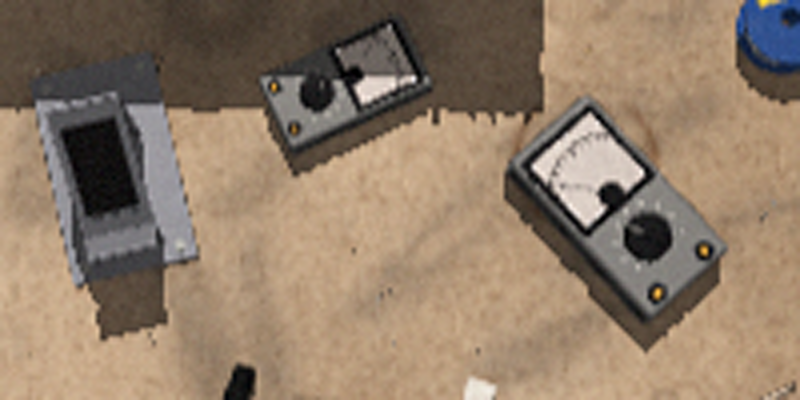

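View pics/s_a.png

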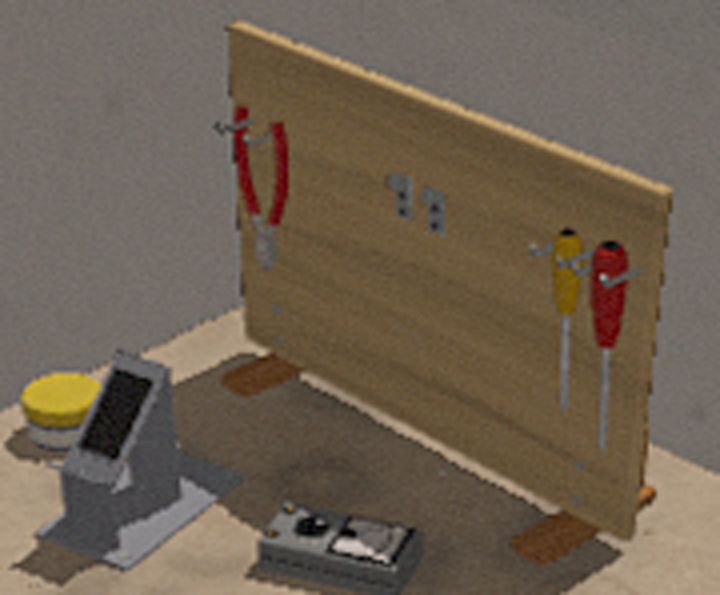

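View pics/s_b.png

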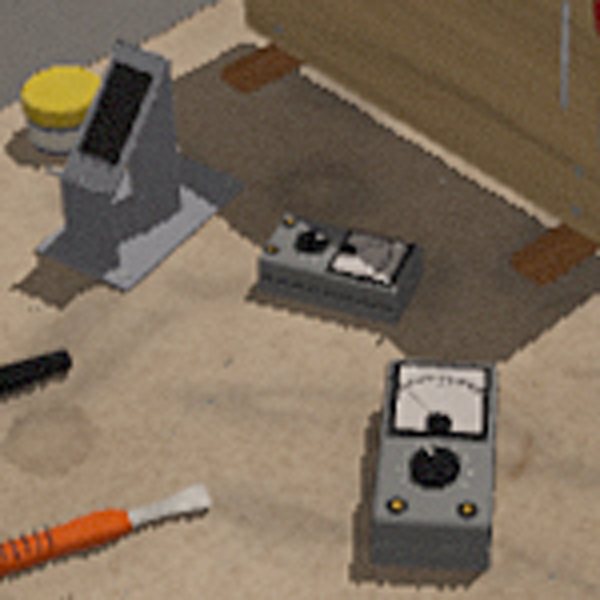

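Run:
```python
from h import *
c=cam("top"); s=cam("scene")
T=lambda u,v:(220+u/4-.4,220+v/4-.4)
S=lambda u,v:(230+u/4-.4,220+v/4-.4)
P=[onz(c,*T(*p),0.036)[:2] for p in [(586,97),(508,160),(650,322),(726,248)]]
P=np.array(P);print(P.round(4))
print("edges",[np.linalg.norm(P[i]-P[(i+1)%4]).round(4) for i in range(4)],"ctr",P.mean(0))
d=(P[0]+P[1]-P[2]-P[3]);print("yaw",np.degrees(np.arctan2(d[1],d[0])))
Q=np.array([onz(s,*S(*p),0.036)[:2] for p in [(496,362),(390,360),(376,528),(492,536)]])
print(Q.round(4),[np.linalg.norm(Q[i]-Q[(i+1)%4]).round(4) for i in range(4)],Q.mean(0))
d=(Q[0]+Q[1]-Q[2]-Q[3]);print("yaw",np.degrees(np.arctan2(d[1],d[0])))
# board
TA=lambda u,v:(170+u/4-.4,135+v/4-.4)
SA=lambda u,v:(230+u/4-.4,130+v/3.5-.4)
L=onz(c,*TA(140,205),0);R=onz(c,*TA(742,207),0);print("board bottom",L,R,np.linalg.norm(L-R),(L+R)/2)
L2=onz(c,*TA(34,42),.29);R2=onz(c,*TA(778,45),.29);print("board top",L2,R2,(L2+R2)/2,np.linalg.norm(L2-R2))
L=onz(s,*SA(247,335),0);R=onz(s,*SA(632,540),0);print("scene board bottom",L,R,(L+R)/2,np.linalg.norm(L-R))
# hooks tri: top hooks, scene hooks
for a,b in [((388,100),(398,184)),((442,100),(432,196))]:
    print("hook",tri(c,TA(*a),s,SA(*b)), onz(c,*TA(*a),.225))
# rest: lip/slope
for z in(.004,):
  for p in [(35,80),(155,60),(198,258),(80,285)]: print("base",onz(c,*T(*p),z))
```

```text
[[ 0.5112 -0.1188]
 [ 0.4755 -0.0732]
 [ 0.3825 -0.1501]
 [ 0.4233 -0.1946]]
edges [np.float64(0.0579), np.float64(0.1207), np.float64(0.0604), np.float64(0.1161)] ctr [ 0.44811625 -0.13418386]
yaw 40.189454492916624
[[ 0.5147 -0.1186]
 [ 0.4742 -0.0756]
 [ 0.3826 -0.1565]
 [ 0.42   -0.2015]] [np.float64(0.059), np.float64(0.1222), np.float64(0.0586), np.float64(0.1258)] [ 0.44786546 -0.13803634]
yaw 41.34136442062206
board bottom [0.66602338 0.26076268 0.        ] [ 0.6589754  -0.10062223  0.        ] 0.3614536228950413 [0.66249939 0.08007023 0.        ]
board top [0.66077501 0.25814418 0.29      ] [ 0.65349428 -0.09800074  0.29      ] [0.65713465 0.08007172 0.29      ] 0.35621933320417426
scene board bottom [0.68062411 0.27783413 0.        ] [ 0.67284708 -0.09105565  0.        ] [0.6767356  0.09338924 0.        ] 0.36897174868201976
hook (array([0.65191194, 0.0937757 , 0.22417275]), np.float64(0.0003130255730067198)) [0.65149239 0.09380162 0.225     ]
hook (array([0.65163541, 0.06598195, 0.22535868]), np.float64(0.0017001694315740131)) [0.65105218 0.06651533 0.225     ]
base [0.53259666 0.20104698 0.004     ]
base [0.54346744 0.13070172 0.004     ]
base [0.42633795 0.10534207 0.004     ]
base [0.41181666 0.17325072 0.004     ]
```

Call:
send_rows:
  moves: [0,0,-6.6,2.4,-4,0,1,0,0,-6.6,2.4,-4,0,1,0,0,-6.6,2.4,-4,0,1,0,0,-6.6,2.4,-4,0,1,0,0,-6.6,2.4,-4,0,1,0,0,-6.6,2.4,-4,0,1,0,0,-6.6,2.4,-4,0,1,0,0,-6.6,2.4,-4,0,1,0,0,-6.6,2.4,-4,0,1]

```text
time_s: 1.2
position: [0.4397, 0.2222, 0.2228]
tcp_rot: [[-0.164, 0.986, 0.001], [0.986, 0.164, 0.0], [0.0, 0.001, -1.0]]
force: [-0.5, 0.0, 0.3]
opening: 1.005
```

```bash
cat >> h.py <<'E'
import json,os
def log():
    s=read_state(); print("t",s["time_s"],"j",np.round(s["joint_positions"],1).tolist(),"p",s["position"].round(4).tolist(),"F",s["force"].round(1).tolist(),"open",round(s["opening"],3)); print(s["tcp_rot"].round(3).tolist())
    open("log.txt","a").write(json.dumps([list(map(float,s["joint_positions"])),s["position"].tolist(),s["tcp_rot"].tolist()])+"\n")
    return s
E
python3 -c "
from h import *
log()"
```

```text
t 1.2 j [13.8, 20.0, 100.7, 0.0, 59.2, 4.4] p [0.4397, 0.2222, 0.2228] F [-0.5, 0.0, 0.3] open 1.005
[[-0.164, 0.986, 0.001], [0.986, 0.164, 0.0], [0.0, 0.001, -1.0]]
```

Call:
send_rows:
  moves: [0,0,-6.6,0.1,-4,-0.8,1,0,0,-6.6,0.1,-4,-0.8,1,0,0,-6.6,0.1,-4,-0.8,1,0,0,-6.6,0.1,-4,-0.8,1,0,0,-6.6,0.1,-4,-0.8,1,0,0,-6.6,0.1,-4,-0.8,1,0,0,-6.6,0.1,-4,-0.8,1,0,0,-6.6,0.1,-4,-0.8,1,0,0,-6.6,0.1,-4,-0.8,1]

```text
time_s: 2.1
position: [0.448, -0.1379, 0.1504]
tcp_rot: [[0.766, 0.643, 0.001], [0.643, -0.766, -0.0], [0.0, 0.001, -1.0]]
force: [0.0, -0.1, 0.6]
opening: 1.001
```

```bash
python3 -c "
from h import *
log(); cam('wrist','w1'); log()"
```

```text
t 2.1 j [-30.8, 24.9, 108.3, 0.0, 46.7, 19.2] p [0.448, -0.1379, 0.1504] F [0.0, -0.1, 0.6] open 1.001
[[0.766, 0.643, 0.001], [0.643, -0.766, -0.0], [0.0, 0.001, -1.0]]
t 2.15 j [-31.3, 25.2, 108.0, -0.2, 46.5, 19.2] p [0.4499, -0.1442, 0.1498] F [2.0, -3.3, -0.0] open 0.995
[[0.77, 0.638, 0.003], [0.638, -0.77, -0.005], [-0.001, 0.006, -1.0]]
```

View pics/w1.png

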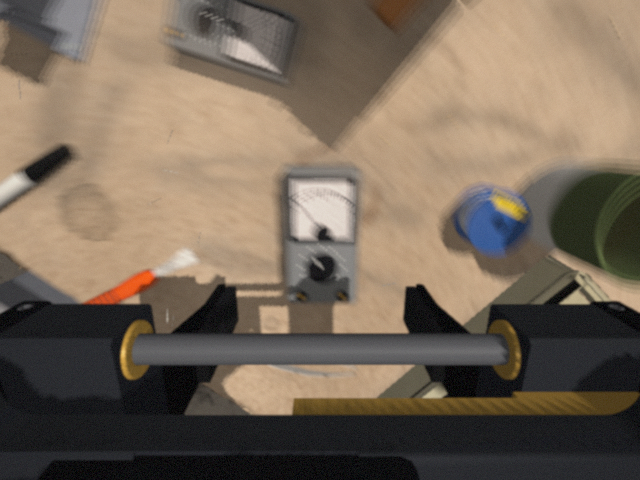

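Run:
```python
import numpy as np
J=np.radians([[30.267,82.139],[20.0,100.7],[24.9,108.3]]);r=[.6145,.480,.4554];z=[.2218,.2228,.1504]
import json
D=[json.loads(l) for l in open('log.txt')][:2]
d=.111
J=[J[0]]+[np.radians(x[0][1:3]) for x in D]; 
r=[np.sqrt(.6245**2-d*d)]+[np.sqrt(x[1][0]**2+x[1][1]**2-d*d) for x in D]; z=[.2218]+[x[1][2] for x in D]
A=[];b=[]
for (a,c),rr,zz in zip(J,r,z):
    s=a+c
    A.append([1,0,np.sin(a),np.sin(s)]);b.append(rr)
    A.append([0,1,np.cos(a),np.cos(s)]);b.append(zz)
x,res,_,sv=np.linalg.lstsq(np.array(A),b,rcond=None);print(x,res,sv)
A2=np.array([[*row,(np.cos(0) if 0 else 0)] for row in A])
```

```text
[-0.10005406 -0.21332196  0.68352998  0.39128745] [0.00069765] [2.5186382  2.36959298 0.18312737 0.08919134]
```

Call:
send_rows:
  moves: [0,0,0,0,0,0,1,0,0,0,0,0,0,1]

```text
time_s: 2.35
position: [0.4474, -0.1357, 0.1505]
tcp_rot: [[0.763, 0.647, -0.001], [0.647, -0.763, 0.001], [-0.0, -0.001, -1.0]]
force: [0.5, 0.6, 0.6]
opening: 0.999
```

Run:
```python
from h import *
s=log(); c=cam('wrist','w2')
a=c["pixels"].astype(int)
print(c["C"],[ [round(x) for x in proj(c,p)] for p in ([.448,-.136,.036],s["position"])])
```

```text
t 2.35 j [-30.6, 24.9, 108.4, 0.0, 46.8, 19.1] p [0.4474, -0.1357, 0.1505] F [0.5, 0.6, 0.6] open 0.999
[[0.763, 0.647, -0.001], [0.647, -0.763, 0.001], [-0.0, -0.001, -1.0]]
[ 0.5087302  -0.08257181  0.31273219] [[322, 240], [322, 302]]
```

View pics/w2.png

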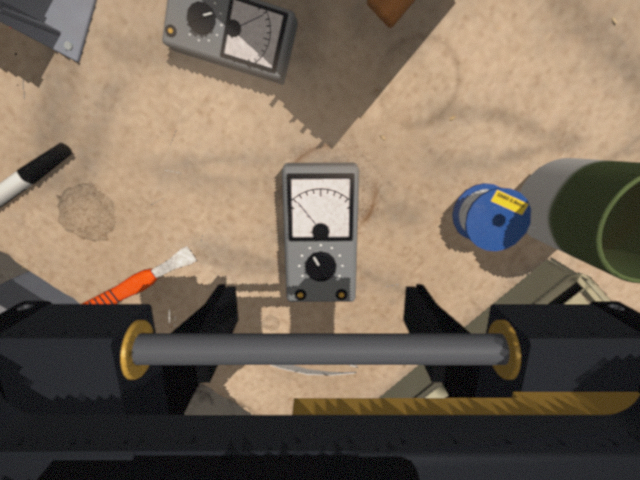

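Run:
```python
from h import *
c=cam('wrist')
P=np.array([onz(c,u,v,.036)[:2] for u,v in [(358,165),(286,165),(289,301),(356,301)]])
print(P.round(4),P.mean(0)); print([np.linalg.norm(P[i]-P[(i+1)%4]).round(4) for i in range(4)])
d=P[0]+P[1]-P[2]-P[3];print(np.degrees(np.arctan2(d[1],d[0])))
s=log()
import json
```

```text
[[ 0.5128 -0.1171]
 [ 0.4761 -0.0739]
 [ 0.3856 -0.1496]
 [ 0.4242 -0.195 ]] [ 0.44967482 -0.13390166]
[np.float64(0.0566), np.float64(0.1179), np.float64(0.0595), np.float64(0.118)]
40.622939706595254
t 2.45 j [-30.5, 24.9, 108.4, 0.0, 46.8, 19.1] p [0.4476, -0.1348, 0.1507] F [0.2, -0.2, -0.4] open 1.0
[[0.761, 0.648, -0.001], [0.648, -0.761, 0.001], [-0.0, -0.001, -1.0]]
```

Run:
```python
import numpy as np,json
D=[json.loads(l) for l in open('log.txt')]
D=[D[0],D[1],D[3],[[58.8724490,30.2670041,82.1394094,0,67.69,-10.2],[.22263929,.5833974,.22179414],None]]
for d in (.105,.111,.115):
  for cols in ([0,1,2,4],[0,1,2,4,3],[0,1,2,4,5],[1,2,4,5],[1,2,4],[0,1,2,3,4,5]):
    A=[];b=[]
    for j,p,_ in D:
        a,s=np.radians(j[1]),np.radians(j[1]+j[2])
        A.append([1,0,np.sin(a),np.cos(a),np.sin(s),np.cos(s)]);b.append(np.sqrt(p[0]**2+p[1]**2-d*d))
        A.append([0,1,np.cos(a),-np.sin(a),np.cos(s),-np.sin(s)]);b.append(p[2])
    A=np.array(A)[:,cols]
    x,res,_,sv=np.linalg.lstsq(A,b,rcond=None);print(d,cols,x.round(3),np.sqrt(res/len(b))*1000,sv[-1].round(3))
for j,p,_ in D: 
    r=np.hypot(p[0],p[1]);print(r*np.sin(np.radians(np.degrees(np.arctan2(p[1],p[0]))-j[0])))
```

```text
0.105 [0, 1, 2, 4] [-0.104 -0.212  0.685  0.391] [11.45018615] 0.089
0.105 [0, 1, 2, 4, 3] [-0.102 -0.213  0.685  0.391 -0.003] [11.44971562] 0.075
0.105 [0, 1, 2, 4, 5] [ 0.003 -0.028  0.583  0.391  0.113] [0.16598456] 0.075
0.105 [1, 2, 4, 5] [-0.033  0.588  0.392  0.112] [0.27631417] 0.123
0.105 [1, 2, 4] [-0.104  0.535  0.343] [14.27651567] 0.124
0.105 [0, 1, 2, 3, 4, 5] [ 0.001 -0.027  0.583  0.002  0.391  0.113] [0.14504654] 0.075
0.111 [0, 1, 2, 4] [-0.107 -0.213  0.687  0.392] [11.51214392] 0.089
0.111 [0, 1, 2, 4, 3] [-0.104 -0.214  0.687  0.392 -0.003] [11.51152255] 0.075
0.111 [0, 1, 2, 4, 5] [ 0.002 -0.028  0.584  0.391  0.114] [0.15987818] 0.075
0.111 [1, 2, 4, 5] [-0.031  0.586  0.392  0.113] [0.19157854] 0.123
0.111 [1, 2, 4] [-0.102  0.533  0.342] [14.44211498] 0.124
0.111 [0, 1, 2, 3, 4, 5] [ 0.    -0.028  0.584  0.002  0.392  0.114] [0.1456681] 0.075
0.115 [0, 1, 2, 4] [-0.108 -0.214  0.688  0.392] [11.55564898] 0.089
0.115 [0, 1, 2, 4, 3] [-0.105 -0.215  0.688  0.392 -0.003] [11.55490993] 0.075
0.115 [0, 1, 2, 4, 5] [ 0.    -0.029  0.585  0.392  0.114] [0.15629583] 0.075
0.115 [1, 2, 4, 5] [-0.029  0.586  0.392  0.114] [0.1582572] 0.123
0.115 [1, 2, 4] [-0.102  0.532  0.342] [14.55873635] 0.124
0.115 [0, 1, 2, 3, 4, 5] [-0.001 -0.028  0.585  0.001  0.392  0.114] [0.14610562] 0.075
0.11102948942295832
0.11103511828464997
0.11110040811317964
0.11100099975092581
```

Run:
```python
import numpy as np
l1,l2,e=.585,.392,.114
rho=np.hypot(l2,e); al=np.arctan2(e,l2)   # l2 sin s+e cos s = rho sin(s+al)
def ik(r,z,phi,L):
    h=L-.028
    rw=r-L*np.sin(phi); zw=z-L*np.cos(phi)-h
    d=np.hypot(rw,zw)
    c=(d*d-l1*l1-rho*rho)/(2*l1*rho)
    if abs(c)>1: return None
    q=np.arccos(c); g=np.arctan2(rw,zw)
    a=g-np.arctan2(rho*np.sin(q),l1+rho*np.cos(q)); 
    return np.degrees([a,q-al,phi-(a+q-al)])
for L in (.22,.26,.3,.34):
  for phi in range(90,185,10):
    print(L,phi,"hang",*[np.round(x,0) if (x:=ik(.65,zz,np.radians(phi),L)) is not None else None for zz in(.19,.21)],
     "lie r.45",np.round(x,0) if (x:=ik(.45,.01,np.radians(phi+90),L)) is not None else None, "lie r.6",np.round(x,0) if (x:=ik(.60,.01,np.radians(phi+90),L)) is not None else None)
```

```text
0.22 90 hang [ 46. 116. -73.] [ 43. 116. -70.] lie r.45 [ 41. 113.  25.] lie r.6 [46. 92. 42.]
0.22 100 hang [ 41. 116. -57.] [ 38. 116. -54.] lie r.45 [ 42. 108.  39.] lie r.6 [48. 86. 56.]
0.22 110 hang [ 37. 114. -40.] [ 34. 113. -37.] lie r.45 [ 45. 103.  53.] lie r.6 [51. 80. 69.]
0.22 120 hang [ 33. 111. -24.] [ 31. 110. -21.] lie r.45 [47. 98. 65.] lie r.6 [54. 74. 81.]
0.22 130 hang [ 31. 106.  -7.] [ 29. 106.  -4.] lie r.45 [51. 93. 76.] lie r.6 [58. 69. 93.]
0.22 140 hang [ 29. 102.   9.] [ 28. 101.  12.] lie r.45 [54. 89. 87.] lie r.6 [ 62.  64. 105.]
0.22 150 hang [29. 96. 24.] [28. 95. 27.] lie r.45 [58. 85. 97.] lie r.6 [ 65.  59. 116.]
0.22 160 hang [31. 90. 39.] [29. 89. 42.] lie r.45 [ 62.  82. 106.] lie r.6 [ 69.  55. 126.]
0.22 170 hang [32. 84. 53.] [31. 83. 56.] lie r.45 [ 66.  79. 115.] lie r.6 [ 73.  52. 135.]
0.22 180 hang [35. 78. 66.] [34. 77. 69.] lie r.45 [ 69.  77. 124.] lie r.6 [ 76.  49. 144.]
0.26 90 hang [ 52. 122. -84.] [ 49. 122. -81.] lie r.45 [ 41. 113.  25.] lie r.6 [46. 92. 42.]
0.26 100 hang [ 45. 122. -67.] [ 42. 121. -64.] lie r.45 [ 43. 107.
[... 1965 characters left out ...]
5 [47. 97. 56.] lie r.6 [54. 73. 73.]
0.34 120 hang [ 39. 127. -45.] [ 36. 126. -42.] lie r.45 [51. 89. 70.] lie r.6 [59. 64. 87.]
0.34 130 hang [ 32. 121. -22.] [ 29. 120. -19.] lie r.45 [56. 81. 83.] lie r.6 [ 65.  54. 101.]
0.34 140 hang [ 28. 113.  -1.] [ 26. 112.   2.] lie r.45 [62. 73. 95.] lie r.6 [ 71.  44. 115.]
0.34 150 hang [ 27. 105.  18.] [ 25. 104.  21.] lie r.45 [ 68.  66. 106.] lie r.6 [ 78.  34. 128.]
0.34 160 hang [28. 97. 35.] [27. 96. 38.] lie r.45 [ 74.  60. 117.] lie r.6 [ 86.  23. 142.]
0.34 170 hang [31. 88. 51.] [30. 87. 54.] lie r.45 [ 79.  53. 127.] lie r.6 [ 93.  11. 155.]
0.34 180 hang [35. 78. 66.] [34. 77. 69.] lie r.45 [ 85.  48. 137.] lie r.6 [103.  -3. 171.]
```

Call:
send_rows:
  moves: [-4.88,5.69,0,0,0,-1,1,-4.88,5.69,0,0,0,-1,1,-4.88,5.69,0,0,0,-1,1,-4.88,5.69,0,0,0,-1,1,0,0,0,0,0,0,1,0,0,0,0,0,0,1]

```text
time_s: 3.05
position: [0.4478, -0.1346, 0.1103]
tcp_rot: [[0.659, 0.65, -0.379], [0.563, -0.76, -0.325], [-0.499, 0.001, -0.867]]
force: [-0.4, -0.2, -0.1]
opening: 1.0
```

Run:
```python
from h import *
s=log(); cam("scene","s1")
```

```text
t 3.05 j [-14.9, 38.2, 97.8, -27.1, 64.7, 50.8] p [0.4478, -0.1346, 0.1103] F [-0.4, -0.2, -0.1] open 1.0
[[0.659, 0.65, -0.379], [0.563, -0.76, -0.325], [-0.499, 0.001, -0.867]]
```

View pics/s1.png

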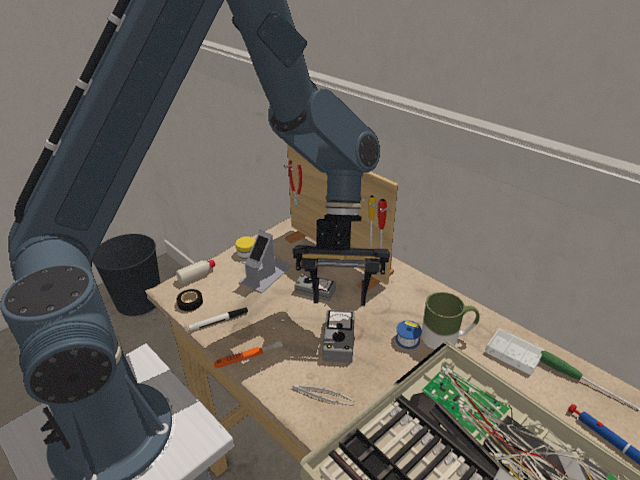

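```bash
cat > kin.py <<'E'
import numpy as np
from scipy.spatial.transform import Rotation as Ro
from scipy.optimize import least_squares
def fk(j,p,mode):
    h,l1,l2,e,d,L=p[:6]
    a=np.radians(j)
    R=Ro.from_euler('z',a[0]); P=np.array([0,0,h])
    R=R*Ro.from_euler('y',a[1]); P=P+R.apply([0,0,l1])
    R=R*Ro.from_euler('y',a[2]); 
    s4=mode[1]
    if mode[0]==0: P=P+R.apply([e,d,l2]); R=R*Ro.from_euler('z',s4*a[3])
    elif mode[0]==1: P=P+R.apply([e,0,l2]); R=R*Ro.from_euler('z',s4*a[3]); P=P+R.apply([0,d,0])
    elif mode[0]==2: R=R*Ro.from_euler('z',s4*a[3]); P=P+R.apply([e,d,l2])
    elif mode[0]==3: P=P+R.apply([0,d,0]); R=R*Ro.from_euler('z',s4*a[3]); P=P+R.apply([e,0,l2])
    R=R*Ro.from_euler('y',a[4]); P=P+R.apply([0,0,L]); R=R*Ro.from_euler('z',a[5])
    return P,R
E
python3 - <<'E'
from kin import *
import json
D=[json.loads(l) for l in open('log.txt')]
D=[D[0],D[3],D[4],[[58.8724490,30.2670041,82.1394094,0,67.69,-10.2],[.22263929,.5833974,.22179414],D[0][2]],D[-1]]
for m in range(4):
  for s in (1,-1):
    f=lambda p:np.concatenate([fk(x[0],p,(m,s))[0]-x[1] for x in D])
    r=least_squares(f,[.2,.585,.39,.114,.111,.25]); P,R=fk(D[-1][0],r.x,(m,s))
    print(m,s,r.x.round(4),"rms mm",1000*np.sqrt(np.mean(r.fun**2)),(R.as_matrix()).round(2).tolist())
E
```

```text
0 1 [0.2742 0.588  0.3917 0.1141 0.111  0.3055] rms mm 0.0002337743309286256 [[-0.65, 0.66, -0.38], [0.76, 0.56, -0.33], [-0.0, -0.5, -0.87]]
0 -1 [ 0.1798  0.2968  0.5499  0.1511  0.1008 -0.1819] rms mm 26.12476834558174 [[-0.1, 0.98, -0.17], [0.87, 0.16, 0.47], [0.49, -0.1, -0.87]]
1 1 [0.1896 0.6274 0.3641 0.1008 0.108  0.2749] rms mm 10.302228308952007 [[-0.65, 0.66, -0.38], [0.76, 0.56, -0.33], [-0.0, -0.5, -0.87]]
1 -1 [ 0.257   0.2596  0.5759  0.1635  0.099  -0.1557] rms mm 26.80739417477973 [[-0.1, 0.98, -0.17], [0.87, 0.16, 0.47], [0.49, -0.1, -0.87]]
2 1 [0.1844 0.5562 0.3947 0.0973 0.1104 0.1905] rms mm 10.13186210566569 [[-0.65, 0.66, -0.38], [0.76, 0.56, -0.33], [-0.0, -0.5, -0.87]]
2 -1 [ 0.2041  0.1467  0.5168 -0.0064  0.0977 -0.1389] rms mm 30.973032748669844 [[-0.1, 0.98, -0.17], [0.87, 0.16, 0.47], [0.49, -0.1, -0.87]]
3 1 [0.2649 0.5057 0.4153 0.092  0.1129 0.2263] rms mm 5.695818725981479 [[-0.65, 0.66, -0.38], [0.76, 0.56, -0.33], [-0.0, -0.5, -0.87]]
3 -1 [ 0.1327  0.191   0.4987 -0.0018  0.1001 -0.171 ] rms mm 29.812773291256757 [[-0.1, 0.98, -0.17], [0.87, 0.16, 0.47], [0.49, -0.1, -0.87]]
```

Run:
```python
from h import *
c=cam("top");s=cam("scene")
f=lambda p:cv2.cvtColor(p,cv2.COLOR_RGB2BGR)
cv2.imwrite("pics/t_c.png",cv2.resize(f(c["pixels"])[230:300,220:280],None,fx=9,fy=8,interpolation=2))
cv2.imwrite("pics/s_c.png",cv2.resize(f(s["pixels"])[225:300,235:295],None,fx=9,fy=8,interpolation=2))
```

```text
(no output)
```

View pics/t_c.png

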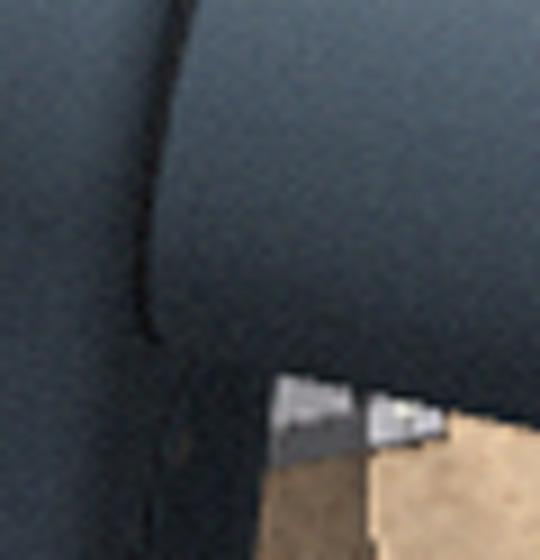

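View pics/s_c.png

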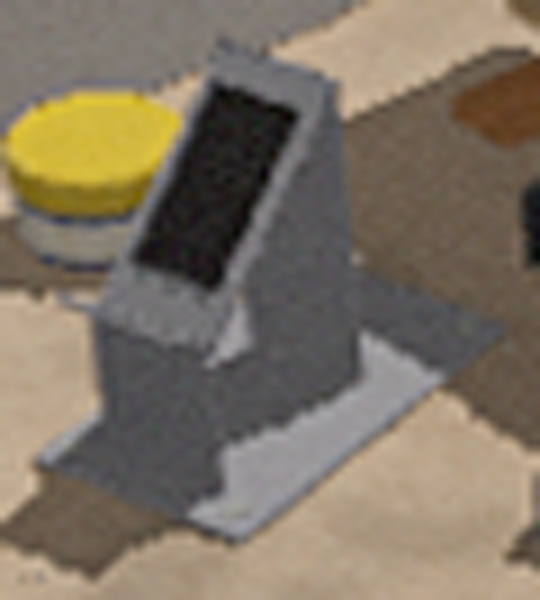

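Run:
```python
from h import *
a=cv2.imread("pics/top0.png")
cv2.imwrite("pics/t_c.png",cv2.resize(a[230:300,220:280],None,fx=9,fy=8,interpolation=2))
```

```text
(no output)
```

View pics/t_c.png

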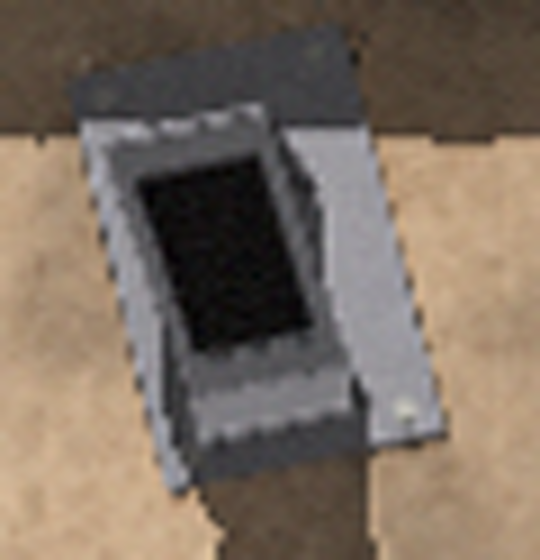

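Run:
```python
from h import *
c=cam("top"); s=cam("scene")
T=lambda u,v:(220+u/9-.45,230+v/8-.45)
S=lambda u,v:(235+u/9-.45,225+v/8-.45)
a=onz(c,*T(190,400),.061);b=onz(c,*T(345,370),.061)
t1=onz(c,*T(103,148),.123);t2=onz(c,*T(272,115),.123)
print(a,b,(a+b)/2,np.linalg.norm(a-b)); print(t1,t2,(t1+t2)/2,np.linalg.norm(t1-t2))
d=(t1+t2-a-b)/2; print(d,np.degrees(np.arctan2(d[1],d[0])),np.hypot(*d[:2]))
for q in (a-b,t1-t2): print(np.degrees(np.arctan2(q[1],q[0]))-90)
B=np.array([onz(c,*T(*p),.004) for p in [(72,90),(352,32),(445,432),(178,492)]]);print(B[:,:2].round(4),[np.linalg.norm(B[i]-B[(i+1)%4]).round(4) for i in range(4)])
q=B[0]+B[1]-B[2]-B[3];print(np.degrees(np.arctan2(q[1],q[0])),B.mean(0)); q=B[0]+B[3]-B[1]-B[2];print(np.degrees(np.arctan2(q[1],q[0]))-90)
# scene: slope top corners (215,45?) ; corner line
sa=onz(s,*S(100,312),.061);sb=onz(s,*S(205,350),.061);print("scene lip-corner guess",sa,sb,np.linalg.norm(sa-sb))
st1=onz(s,*S(222,45),.123);st2=onz(s,*S(335,88),.123);print(st1,st2,(st1+st2)/2,np.linalg.norm(st1-st2))
for n,P in (("foot",(a+b)/2),):
  print(n,[(x-235+.45)*9 if i==0 else (x-225+.45)*8 for i,x in enumerate(proj(s,P))])
```

```text
[0.43037582 0.16398369 0.061     ] [0.43812947 0.1258935  0.061     ] [0.43425265 0.1449386  0.061     ] 0.03887134529870192
[0.48998919 0.17761181 0.123     ] [0.49831071 0.13764145 0.123     ] [0.49414995 0.15762663 0.123     ] 0.04082740955856464
[0.0598973  0.01268803 0.062     ] 11.96015348141169 0.061226405008490484
11.505938788485892
11.76053978092095
[[0.5298 0.2029]
 [0.546  0.13  ]
 [0.4276 0.1056]
 [0.4114 0.1739]] [np.float64(0.0747), np.float64(0.1209), np.float64(0.0702), np.float64(0.1219)]
12.710825320005641 [0.47867883 0.15307983 0.004     ]
12.953418679518492
scene lip-corner guess [0.43019951 0.15999918 0.061     ] [0.4386455  0.12519906 0.061     ] 0.0358103772691878
[0.49059566 0.17477804 0.123     ] [0.49736377 0.13502672 0.123     ] [0.49397971 0.15490238 0.123     ] 0.04032338528496815
foot [np.float64(146.27468421046555), np.float64(327.74122878760465)]
```

```bash
cat >> kin.py <<'E'
PAR=[0.2742,0.588,0.3917,0.1141,0.111,0.3055]
LO=np.array([-176.69,-43.24,12.49,-82,0,-163.58]);HI=np.array([176.69,126.21,139.97,262,151.66,163.58])
def fkt(j):
    P,R=fk(j,PAR,(0,1)); return P,(R*Ro.from_euler('z',90,degrees=True)).as_matrix()
def ik(P,R,seed):
    def f(j):
        p,r=fkt(j); return np.concatenate([(p-P)*10,(Ro.from_matrix(R.T@r)).as_rotvec()*2])
    r=least_squares(f,np.clip(seed,LO+.5,HI-.5),bounds=(LO,HI)); return r.x,np.abs(r.fun).max()
def Rm(yaw,pitch):  # meter orientation: x axis at yaw, elevated by pitch
    return (Ro.from_euler('z',yaw,degrees=True)*Ro.from_euler('y',-pitch,degrees=True)).as_matrix()
def Rg(t):
    t=np.radians(t); z=np.array([-np.sin(t),0,-np.cos(t)]);y=np.array([0,-1.,0]);return np.stack([np.cross(y,z),y,z],1)
def tool(mc,yaw,pitch,t,m,g):   # grasp point at meter (m,0,g) from centre -> TCP
    R=Rm(yaw,pitch); T=R@Rg(t); gp=np.array(mc)+R@np.array([m,0,g]); return gp+T[:,2]*.019,T
E
python3 - <<'E'
from kin import *
s0=[-14.9,38.2,97.8,-27.1,64.7,50.8]
for t in(20,30,40):
  P,T=tool([.449,-.135,.018],40.7,0,t,12,0); 
  P,T=tool([.449,-.135,.018],40.7,0,t,.012,.005);j,e=ik(P,T,s0);print("lie",t,P.round(3),j.round(1),e.round(4))
  for dz in (0,.06):
    P,T=tool([.463,.150,.116+dz],12.2,45,t,.012,.005);j2,e=ik(P,T,[12,25,100,0,40,90]);print("  rest",t,dz,P.round(3),j2.round(1),e.round(4))
for t in(50,55,60,65):
  P,T=tool([.463,.150,.116],12.2,45,t,.025,.0);j2,e=ik(P,T,[12,25,100,0,40,90]);print("regrip",t,P.round(3),j2.round(1),e.round(4))
  for dx,dz in((0,0),(-.06,0.03),(-.02,.02)):
    P,T=tool([.66-.018+dx,.080,.225-.046+dz],-1.1,90,t,.025,.006);j3,e=ik(P,T,[0,28,100,0,20,90]);print("   hang",t,P.round(3),j3.round(1),e.round(4))
E
```

```text
lie 20 [ 0.453 -0.131  0.005] [-18.7  45.5 103.3 -24.9  44.5  50.5] 0.0
  rest 20 0 [0.476 0.153 0.111] [  2.4  28.8 124.9  69.1   4.4  12.1] 0.0
  rest 20 0.06 [0.476 0.153 0.171] [  2.4  20.1 121.8  17.3  14.1  64.2] 0.0
lie 30 [ 0.451 -0.133  0.007] [-14.7  48.7  98.7 -30.2  54.8  57.1] 0.0
  rest 30 0 [0.473 0.152 0.11 ] [  3.5  28.1 117.7   6.7  19.5  75.2] 0.0
  rest 30 0.06 [0.473 0.152 0.17 ] [  3.5  20.8 114.6   4.5  29.8  77.7] 0.0
lie 40 [ 0.449 -0.135  0.008] [-11.4  52.5  94.  -34.   65.1  61.3] 0.0
  rest 40 0 [0.469 0.151 0.109] [  4.4  29.4 110.5   1.2  35.1  81.3] 0.0
  rest 40 0.06 [0.469 0.151 0.169] [  4.4  23.1 107.6   1.   44.4  81.6] 0.0
regrip 50 [0.479 0.153 0.115] [  5.4  32.1 101.5  -0.8  51.3  83.7] 0.0
   hang 50 [0.648 0.08  0.189] [ -3.5  27.9 111.1  56.1   1.9  32.1] 0.0
   hang 50 [0.588 0.08  0.219] [ -4.   21.1 117.5  52.9   2.4  34.8] 0.0
   hang 50 [0.628 0.08  0.209] [ -3.7  24.6 112.8  31.9   3.1  56.2] 0.0
regrip 55 [0.477 0.153 0.115] [ 5.7 33.9 98.1 -1.3 58.  84.3] 0.0
   hang 55 [0.647 0.08  0.188] [ -3.4  27.3 107.7   7.5  10.   80.7] 0.0
   hang 55 [0.587 0.08  0.218] [ -3.9  20.5 114.    8.7  10.6  79.1] 0.0
   hang 55 [0.627 0.08  0.208] [ -3.5  24.1 109.4   7.   11.6  81.2] 0.0
regrip 60 [0.475 0.153 0.115] [ 6.  35.7 94.7 -1.8 64.5 84.7] 0.0
   hang 60 [0.645 0.08  0.188] [ -3.3  27.2 104.2   3.4  18.6  84.8] 0.0
   hang 60 [0.585 0.08  0.218] [ -3.8  20.5 110.5   4.1  19.1  83.9] 0.0
   hang 60 [0.625 0.08  0.208] [ -3.4  24.1 105.9   3.4  20.1  84.8] 0.0
regrip 65 [0.474 0.152 0.116] [ 6.2 37.8 91.4 -2.2 70.7 85.1] 0.0
   hang 65 [0.644 0.08  0.187] [ -3.2  27.6 100.6   2.   26.9  86.4] 0.0
   hang 65 [0.584 0.08  0.217] [ -3.6  20.8 106.9   2.3  27.3  85.6] 0.0
   hang 65 [0.624 0.08  0.207] [ -3.3  24.5 102.3   2.   28.3  86.2] 0.0
```

Call:
send_rows:
  moves: [0,0,0,0.3,0.1,-3.0,1,0,0,0,0,0,-3.0,1,0,0,0,0,0,-2.5,1,0,0,0,0,0,-1.8,1,0,0,0,0,0,0,1]

```text
time_s: 3.8
position: [0.4502, -0.1357, 0.0067]
tcp_rot: [[0.661, 0.646, -0.381], [0.559, -0.763, -0.324], [-0.5, 0.001, -0.866]]
force: [-0.9, -0.4, -0.3]
opening: 1.002
```

Run:
```python
from h import *
s=log(); c=cam("scene","s2"); cv2.imwrite("pics/s2c.png",cv2.resize(cv2.cvtColor(c["pixels"],cv2.COLOR_RGB2BGR)[220:400,250:430],None,fx=3.3,fy=3.3))
```

```text
t 3.8 j [-15.0, 48.7, 98.7, -30.2, 54.9, 57.3] p [0.4502, -0.1357, 0.0067] F [-0.9, -0.4, -0.3] open 1.002
[[0.661, 0.646, -0.381], [0.559, -0.763, -0.324], [-0.5, 0.001, -0.866]]
```

View pics/s2c.png

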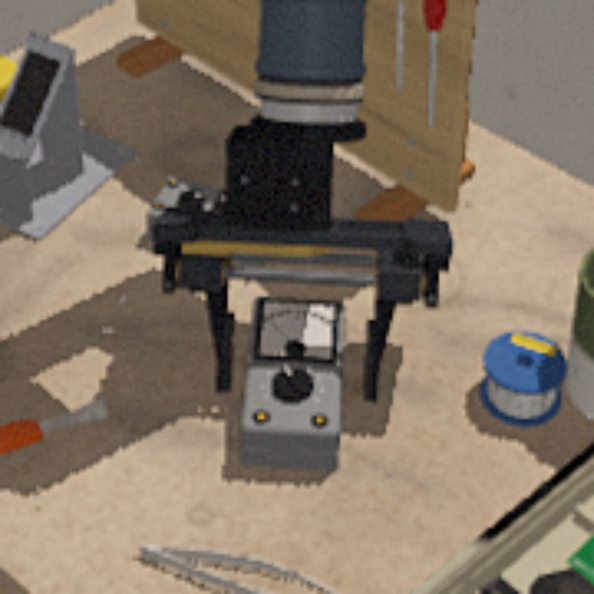

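Fingers straddle the meter (about u 245–345 in the crop) with gaps on both sides. Close.

Call:
send_rows:
  moves: [0,0,0,0,0,0,-1,0,0,0,0,0,0,-1,0,0,0,0,0,0,-1,0,0,0,0,0,0,-1,0,0,0,0,0,0,-1]

```text
time_s: 4.35
position: [0.4504, -0.1346, 0.0083]
tcp_rot: [[0.661, 0.647, -0.38], [0.559, -0.763, -0.325], [-0.5, 0.002, -0.866]]
force: [-0.5, 3.1, 5.2]
opening: 0.709
```

Run:
```python
from h import *
s=log();
```

```text
t 4.35 j [-14.9, 48.5, 98.7, -30.2, 55.0, 57.3] p [0.4504, -0.1346, 0.0083] F [-0.5, 3.1, 5.2] open 0.709
[[0.661, 0.647, -0.38], [0.559, -0.763, -0.325], [-0.5, 0.002, -0.866]]
```

```bash
cat > plan.py <<'E'
from h import *; from kin import *
def delta(P,T,n=None):
    s=read_state(); rv=Ro.from_matrix(T@s["tcp_rot"].T).as_rotvec(degrees=True); d=(P-s["position"])*100
    print("rot",rv.round(2),"|",np.linalg.norm(rv).round(1),"shift cm",d.round(2))
    if n: print("per row of",n,(rv/n).round(2),(d/n).round(2))
    return rv,d
E
python3 - <<'E'
from plan import *
P,T=tool([.463,.150,.116+.06],12.2,45,30,.0108,.0068)
delta(P,T,9)
s=read_state();R0=s["tcp_rot"]
rv=Ro.from_matrix(T@R0.T).as_rotvec()
seed=s["joint_positions"];P0=s["position"]+[0,0,.14]
for k in range(0,11):
    a=k/10;j,e=ik(P0+(P-P0)*a,Ro.from_rotvec(rv*a).as_matrix()@R0,seed);seed=j;print(a,j.round(1),e.round(4))
E
```

```text
rot [ 20.2  -40.72 -26.57] | 52.6 shift cm [ 2.02 28.63 16.18]
per row of 9 [ 2.24 -4.52 -2.95] [0.22 3.18 1.8 ]
0.0 [-14.8  34.9  96.2 -26.1  69.2  48.7] 0.0
0.1 [-13.8  33.   97.7 -22.2  66.9  50.9] 0.0
0.2 [-12.6  31.   99.3 -18.5  64.2  53.2] 0.0
0.3 [-11.4  29.2 101.1 -14.9  61.2  55.5] 0.0
0.4 [-10.   27.4 102.9 -11.5  57.9  58. ] 0.0
0.5 [ -8.4  25.8 104.9  -8.2  54.2  60.6] 0.0
0.6 [ -6.7  24.3 106.9  -5.   50.1  63.3] 0.0
0.7 [ -4.6  23.  109.   -2.1  45.6  66.3] 0.0
0.8 [ -2.3  21.9 111.    0.6  40.7  69.5] 0.0
0.9 [  0.4  21.1 113.    2.9  35.5  73.2] 0.0
1.0 [  3.5  20.6 114.8   4.5  29.8  77.6] 0.0
```

Call:
send_rows:
  moves: [0,0,0,0,0,2,-1,0,0,0,0,0,3.6,-1,0,0,0,0,0,3.6,-1,0,0,0,0,0,3.6,-1,0,0,0,0,0,3.4,-1,2.24,-4.52,-2.95,0.22,3.18,0,-1,2.24,-4.52,-2.95,0.22,3.18,0,-1,2.24,-4.52,-2.95,0.22,3.18,0,-1,2.24,-4.52,-2.95,0.22,3.18,0,-1,2.24,-4.52,-2.95,0.22,3.18,0,-1,2.24,-4.52,-2.95,0.22,3.18,0,-1,2.24,-4.52,-2.95,0.22,3.18,0,-1,2.24,-4.52,-2.95,0.22,3.18,0,-1,2.24,-4.52,-2.95,0.22,3.18,0,-1,0,0,0,0,0,0,-1,0,0,0,0,0,0,-1]

```text
time_s: 5.95
position: [0.4694, 0.1514, 0.169]
tcp_rot: [[0.944, 0.214, 0.251], [0.208, -0.977, 0.053], [0.256, 0.002, -0.967]]
force: [0.7, -0.1, -3.1]
opening: 0.708
```

Run:
```python
from plan import *
log(); P,T=tool([.463,.150,.116+.06],12.2,45,30,.0108,.0068); delta(P,T)
cam("scene","s3");cam("top","t3")
```

```text
t 5.95 j [3.5, 20.7, 114.9, 4.3, 29.7, 77.6] p [0.4694, 0.1514, 0.169] F [0.7, -0.1, -3.1] open 0.708
[[0.944, 0.214, 0.251], [0.208, -0.977, 0.053], [0.256, 0.002, -0.967]]
rot [ 0.15 -0.14 -0.17] | 0.3 shift cm [0.12 0.03 0.11]
```

View pics/s3.png

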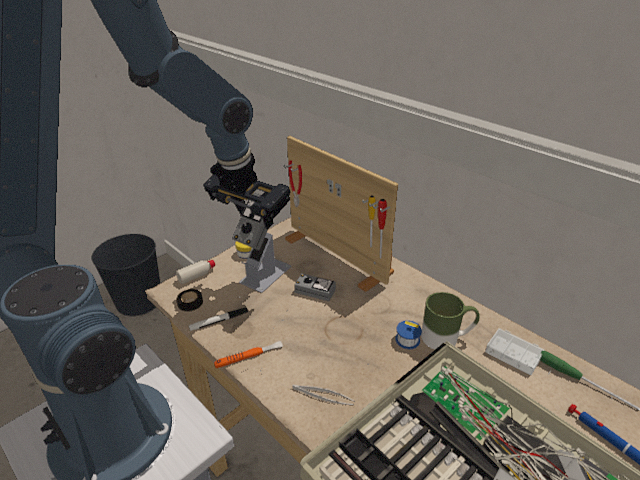

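View pics/t3.png

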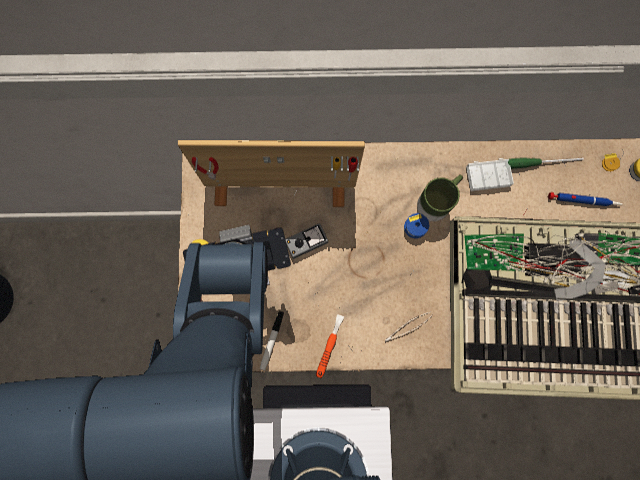

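Call:
send_rows:
  moves: [0,0,0,0.1,0,-2.5,-1,0,0,0,0,0,-2,-1,0,0,0,0,0,-0.7,-1,0,0,0,0,0,-0.2,-1,0,0,0,0,0,0,-1]

```text
time_s: 6.55
position: [0.4725, 0.1507, 0.1157]
tcp_rot: [[0.944, 0.211, 0.254], [0.204, -0.977, 0.053], [0.259, 0.002, -0.966]]
force: [-0.2, 0.3, -3.7]
opening: 0.707
```

Run:
```python
from plan import *
log(); P,T=tool([.463,.150,.116],12.2,45,30,.0108,.0068); delta(P,T)
c=cam("scene","s4"); cv2.imwrite("pics/s4c.png",cv2.resize(cv2.cvtColor(c["pixels"],cv2.COLOR_RGB2BGR)[170:310,180:320],None,fx=4.2,fy=4.2,interpolation=2))
```

```text
t 6.55 j [3.4, 27.3, 117.5, 6.2, 20.4, 75.6] p [0.4725, 0.1507, 0.1157] F [-0.2, 0.3, -3.7] open 0.707
[[0.944, 0.211, 0.254], [0.204, -0.977, 0.053], [0.259, 0.002, -0.966]]
rot [0.1  0.04 0.02] | 0.1 shift cm [-0.19  0.1  -0.56]
```

View pics/s4c.png

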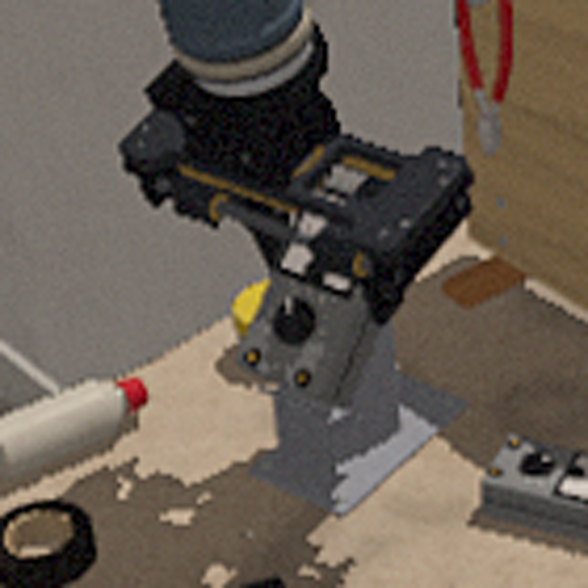

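Call:
send_rows:
  moves: [0,0,0,-0.1,0.1,-0.2,-1,0,0,0,0,0,-0.1,-1,0,0,0,0,0,0,-1]

```text
time_s: 6.9
position: [0.4708, 0.1522, 0.1129]
tcp_rot: [[0.944, 0.212, 0.254], [0.205, -0.977, 0.053], [0.259, 0.002, -0.966]]
force: [-0.1, 0.2, -4.6]
opening: 0.71
```

Call:
send_rows:
  moves: [0,0,0,0,0,-0.1,-1,0,0,0,0,0,0,-1]

```text
time_s: 7.1
position: [0.4707, 0.1521, 0.1116]
tcp_rot: [[0.944, 0.212, 0.253], [0.205, -0.977, 0.053], [0.259, 0.002, -0.966]]
force: [0.3, 0.3, -4.1]
opening: 0.708
```

Call:
send_rows:
  moves: [0,0,0,0,0,-0.1,-1,0,0,0,0,0,0,-1]

```text
time_s: 7.3
position: [0.4711, 0.1521, 0.1106]
tcp_rot: [[0.944, 0.212, 0.254], [0.205, -0.977, 0.053], [0.259, 0.002, -0.966]]
force: [0.2, 0.1, -3.2]
opening: 0.703
```

Call:
send_rows:
  moves: [0,0,0,0,0,-0.1,-1,0,0,0,0,0,0,-1]

```text
time_s: 7.5
position: [0.4715, 0.1521, 0.1102]
tcp_rot: [[0.943, 0.212, 0.255], [0.205, -0.977, 0.053], [0.261, 0.002, -0.965]]
force: [-0.2, -0.2, 2.8]
opening: 0.709
```

Call:
send_rows:
  moves: [0,0,0,0,0,-0.1,-1,0,0,0,0,0,0,-1]

```text
time_s: 7.7
position: [0.4715, 0.1522, 0.1102]
tcp_rot: [[0.943, 0.212, 0.256], [0.205, -0.977, 0.053], [0.262, 0.002, -0.965]]
force: [-3.3, -1.8, 13.7]
opening: 0.711
```

Run:
```python
from plan import *
log()
c=cam("scene","s5"); cv2.imwrite("pics/s5c.png",cv2.resize(cv2.cvtColor(c["pixels"],cv2.COLOR_RGB2BGR)[220:300,220:310],None,fx=7,fy=7,interpolation=2))
```

```text
t 7.7 j [3.6, 28.0, 117.9, 6.5, 19.1, 75.4] p [0.4715, 0.1522, 0.1102] F [-3.3, -1.8, 13.7] open 0.711
[[0.943, 0.212, 0.256], [0.205, -0.977, 0.053], [0.262, 0.002, -0.965]]
```

View pics/s5c.png

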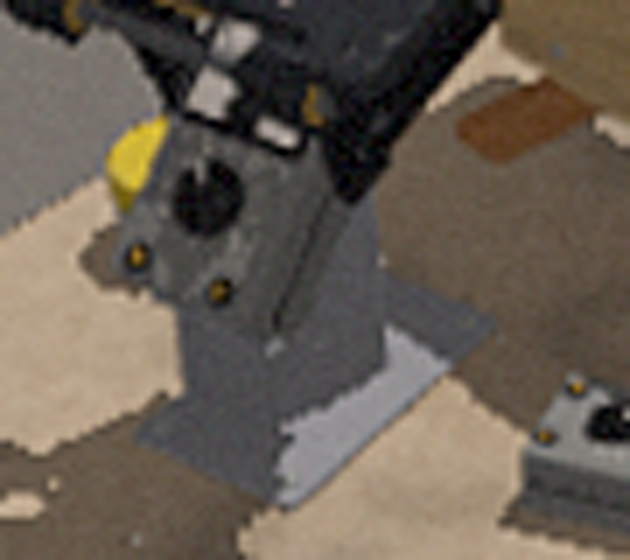

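Call:
send_rows:
  moves: [0,0,0,0,0,0.1,-1,0,0,0,0,0,0,0.5,0,0,0,0,0,0,0.6,0,0,0,0,0,0,0.9,0,0,0,0,0,0,0.9]

```text
time_s: 8.25
position: [0.4707, 0.152, 0.1094]
tcp_rot: [[0.944, 0.212, 0.253], [0.205, -0.977, 0.053], [0.258, 0.002, -0.966]]
force: [0.1, -0.7, 0.9]
opening: 0.899
```

Run:
```python
from plan import *
log()
c=cam("scene","s6"); cv2.imwrite("pics/s6c.png",cv2.resize(cv2.cvtColor(c["pixels"],cv2.COLOR_RGB2BGR)[200:300,210:320],None,fx=6,fy=6,interpolation=2))
P,T=tool([.463,.150,.116],12.2,45,60,.030,.006); delta(P,T,4)
```

```text
t 8.25 j [3.6, 28.1, 117.9, 6.5, 19.3, 75.5] p [0.4707, 0.152, 0.1094] F [0.1, -0.7, 0.9] open 0.899
[[0.944, 0.212, 0.253], [0.205, -0.977, 0.053], [0.258, 0.002, -0.966]]
rot [-6.25 29.31 -0.04] | 30.0 shift cm [0.41 0.05 1.37]
per row of 4 [-1.56  7.33 -0.01] [0.1  0.01 0.34]
```

View pics/s6c.png

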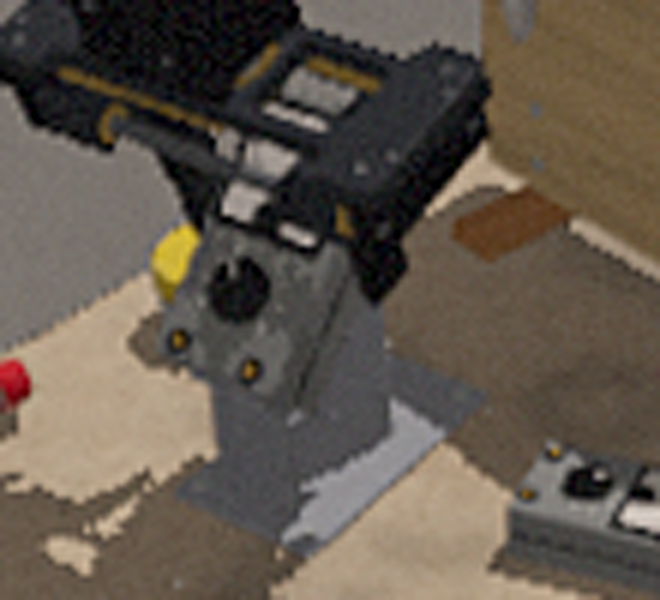

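Call:
send_rows:
  moves: [0,0,0,-0.45,-0.1,1.7,1,0,0,0,-0.45,-0.1,1.7,1,-1.56,7.33,0,0.52,0.1,0.22,1,-1.56,7.33,0,0.52,0.1,0.22,1,-1.56,7.33,0,0.52,0.1,0.22,1,-1.56,7.33,0,0.52,0.1,0.22,1,0,0,0,0,0,0,1]

```text
time_s: 9.0
position: [0.4872, 0.1545, 0.1514]
tcp_rot: [[0.945, 0.212, -0.249], [0.205, -0.977, -0.054], [-0.255, 0.0, -0.967]]
force: [0.5, 0.1, -0.6]
opening: 1.002
```

Run:
```python
from plan import *
log()
P,T=tool([.463,.150,.116],12.2,45,60,.030,.006); delta(P,T)
c=cam("wrist","w7");print(proj(c,[.463,.150,.116]))
c=cam("scene","s7"); cv2.imwrite("pics/s7c.png",cv2.resize(cv2.cvtColor(c["pixels"],cv2.COLOR_RGB2BGR)[200:300,210:320],None,fx=6,fy=6,interpolation=2))
```

```text
t 9.0 j [6.0, 33.4, 91.7, -1.7, 69.6, 84.6] p [0.4872, 0.1545, 0.1514] F [0.5, 0.1, -0.6] open 1.002
[[0.945, 0.212, -0.249], [0.205, -0.977, -0.054], [-0.255, 0.0, -0.967]]
rot [-0.04  0.22 -0.04] | 0.2 shift cm [-1.24 -0.19 -2.83]
(np.float64(320.0809838296089), np.float64(293.8205473473432))
```

View pics/s7c.png

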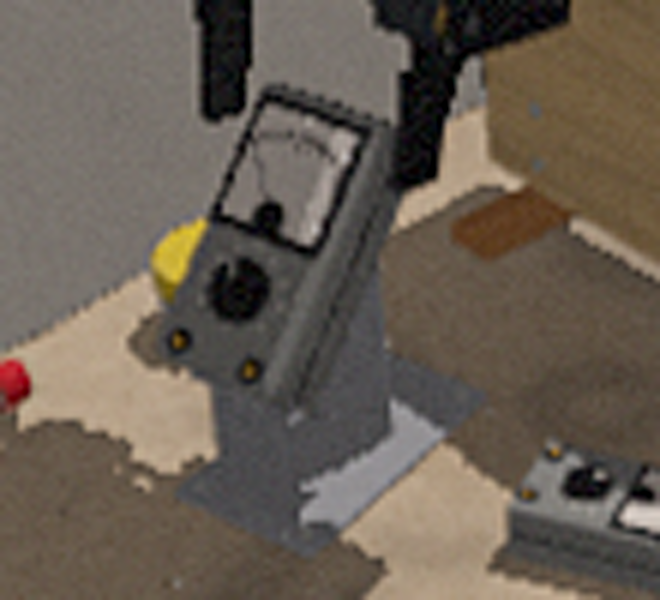

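View pics/w7.png

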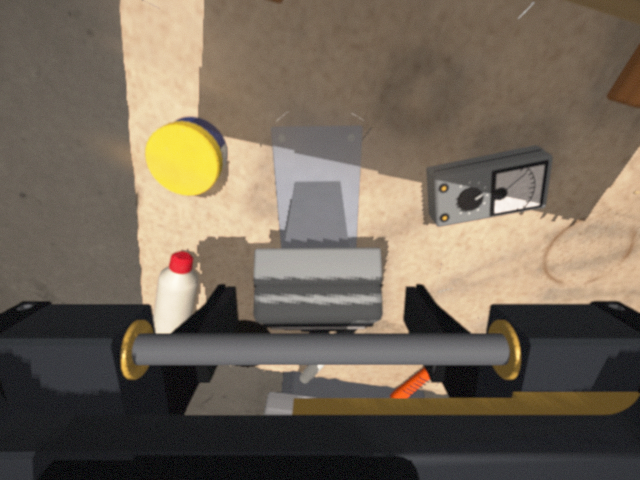

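Run:
```python
from plan import *
c=cam("wrist")
w=c["pixels"]; cv2.imwrite("pics/w7c.png",cv2.resize(cv2.cvtColor(w,cv2.COLOR_RGB2BGR)[235:340,240:400],None,fx=5,fy=5,interpolation=2))
R=Rm(12.2,45);mc=np.array([.463,.150,.116])
for q in ([.06,.031,-.018],[.06,-.031,-.018],[.06,.031,.018],[.06,-.031,.018]):
    X=mc+R@np.array(q); u=proj(c,X); print(X.round(4),np.round(u,1),"crop",((u[0]-240+.4)*5).round(),((u[1]-235+.4)*5).round())
```

```text
[0.5104 0.192  0.1457] [256.7 236.7] crop 86.0 11.0
[0.5235 0.1314 0.1457] [386.3 236.7] crop 733.0 11.0
[0.4855 0.1866 0.1712] [253.5 313.4] crop 69.0 394.0
[0.4986 0.126  0.1712] [389.6 313.4] crop 750.0 394.0
```

View pics/w7c.png

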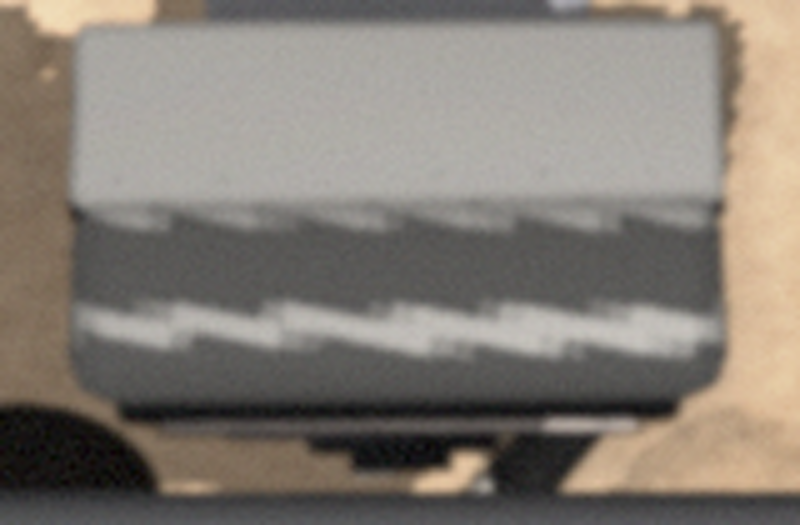

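Call:
send_rows:
  moves: [0,0,0,-0.65,-0.05,-1.4,1,0,0,0,-0.65,-0.05,-1.4,1,0,0,0,0,0,0,1,0,0,0,0,0,0,0.3,0,0,0,0,0,0,-0.5,0,0,0,0,0,0,-1,0,0,0,0,0,0,-1,0,0,0,0,0,0,-1]

```text
time_s: 9.95
position: [0.4702, 0.1528, 0.1249]
tcp_rot: [[0.944, 0.212, -0.251], [0.205, -0.977, -0.055], [-0.257, 0.0, -0.966]]
force: [-0.5, -1.1, 3.3]
opening: 0.711
```

Run:
```python
from plan import *
log()
P,T=tool([.462,.151,.1155],12.2,45,60,.030,.006); delta(P,T)
c=cam("scene","s8"); cv2.imwrite("pics/s8c.png",cv2.resize(cv2.cvtColor(c["pixels"],cv2.COLOR_RGB2BGR)[200:300,210:320],None,fx=6,fy=6,interpolation=2))
```

```text
t 9.95 j [6.0, 34.6, 95.2, -1.8, 65.1, 84.8] p [0.4702, 0.1528, 0.1249] F [-0.5, -1.1, 3.3] open 0.711
[[0.944, 0.212, -0.251], [0.205, -0.977, -0.055], [-0.257, 0.0, -0.966]]
rot [ 0.    0.09 -0.06] | 0.1 shift cm [ 0.36  0.08 -0.23]
```

View pics/s8c.png

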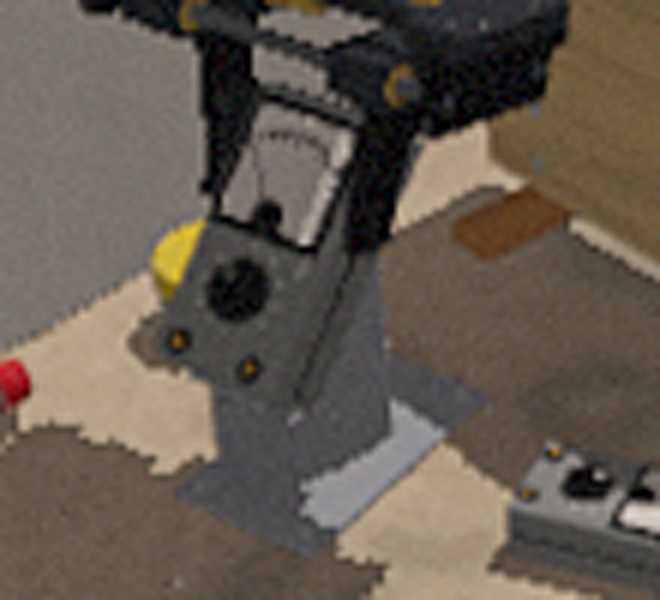

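```bash
cat >> plan.py <<'E'
G=dict(t=60,m=.029,g=.0102)
def hang(dx,dz,yaw=-1.1,hx=.660,hy=.080,hz=.225):
    b=np.array([np.cos(np.radians(yaw)),np.sin(np.radians(yaw)),0])
    mc=np.array([hx,hy,hz-.046])-b*(.018+dx)+[0,0,dz]
    return tool(mc,yaw,90,G["t"],G["m"],G["g"])
E
python3 - <<'E'
from plan import *
P,T=hang(.07,.012)
delta(P,T,8)
s=read_state();R0=s["tcp_rot"]
rv=Ro.from_matrix(T@R0.T).as_rotvec()
seed=s["joint_positions"];P0=s["position"]+[0,0,.06]
for k in range(0,9):
    a=k/8;j,e=ik(P0+(P-P0)*a,Ro.from_rotvec(rv*a).as_matrix()@R0,seed);seed=j;print(a,j.round(1),e.round(4))
for dx,dz in ((.03,.0095),(.001,.0095),(.001,0)): 
    P,T=hang(dx,dz); j,e=ik(P,T,seed);seed=j;print(dx,dz,P.round(3),j.round(1),e.round(4))
E
```

```text
rot [  4.4  -44.8  -12.66] | 46.8 shift cm [10.11 -7.11  7.87]
per row of 8 [ 0.55 -5.6  -1.58] [ 1.26 -0.89  0.98]
0.0 [ 6.  29.7 92.5 -1.7 72.7 84.5] 0.0
0.125 [ 4.8 27.6 94.8 -1.7 66.8 85. ] 0.0
0.25 [ 3.6 25.8 97.2 -1.6 60.6 85.4] 0.0
0.375 [ 2.3 24.2 99.8 -1.3 54.  85.8] 0.0
0.5 [  1.1  22.8 102.4  -1.   47.2  86.1] 0.0
0.625 [-1.000e-01  2.180e+01  1.051e+02 -5.000e-01  3.990e+01  8.620e+01] 0.0
0.75 [ -1.3  21.1 107.8   0.3  32.3  86.1] 0.0
0.875 [ -2.5  20.8 110.5   1.7  24.3  85.4] 0.0
1.0 [ -3.6  21.  113.2   4.6  15.9  83.3] 0.0
0.03 0.0095 [0.611 0.081 0.201] [ -3.4  23.8 108.1   3.7  18.2  84.5] 0.0
0.001 0.0095 [0.64  0.08  0.201] [ -3.3  25.6 104.2   3.1  20.2  85.2] 0.0
0.001 0 [0.64  0.08  0.192] [ -3.3  26.5 104.7   3.4  18.8  84.9] 0.0
```

Call:
send_rows:
  moves: [0,0,0,0,0,1,-1,0,0,0,0,0,2,-1,0,0,0,0,0,3,-1,0.55,-5.6,-1.58,1.26,-0.89,0.23,-1,0.55,-5.6,-1.58,1.26,-0.89,0.23,-1,0.55,-5.6,-1.58,1.26,-0.89,0.23,-1,0.55,-5.6,-1.58,1.26,-0.89,0.23,-1,0.55,-5.6,-1.58,1.26,-0.89,0.23,-1,0.55,-5.6,-1.58,1.26,-0.89,0.23,-1,0.55,-5.6,-1.58,1.26,-0.89,0.23,-1,0.55,-5.6,-1.58,1.26,-0.89,0.23,-1,0,0,0,0,0,0,-1,0,0,0,0,0,0,-1]

```text
time_s: 11.3
position: [0.5688, 0.0821, 0.2018]
tcp_rot: [[0.869, -0.018, 0.494], [-0.017, -1.0, -0.008], [0.494, -0.001, -0.869]]
force: [-0.2, 0.2, -3.3]
opening: 0.713
```

Run:
```python
from plan import *
log()
P,T=hang(.07,.012); delta(P,T)
c=cam("wrist","w9")
for q in ([.66,.094,.225],[.66,.066,.225]): print(proj(c,q))
c=cam("scene","s9"); cv2.imwrite("pics/s9c.png",cv2.resize(cv2.cvtColor(c["pixels"],cv2.COLOR_RGB2BGR)[130:270,250:410],None,fx=5,fy=4.2,interpolation=2))
```

```text
t 11.3 j [-3.7, 21.1, 113.3, 4.9, 16.1, 83.1] p [0.5688, 0.0821, 0.2018] F [-0.2, 0.2, -3.3] open 0.713
[[0.869, -0.018, 0.494], [-0.017, -1.0, -0.008], [0.494, -0.001, -0.869]]
rot [-0.07 -0.38 -0.05] | 0.4 shift cm [ 0.25 -0.04  0.17]
(np.float64(294.130036789524), np.float64(119.00170724711509))
(np.float64(348.6558741953765), np.float64(118.03929979932734))
```

View pics/s9c.png

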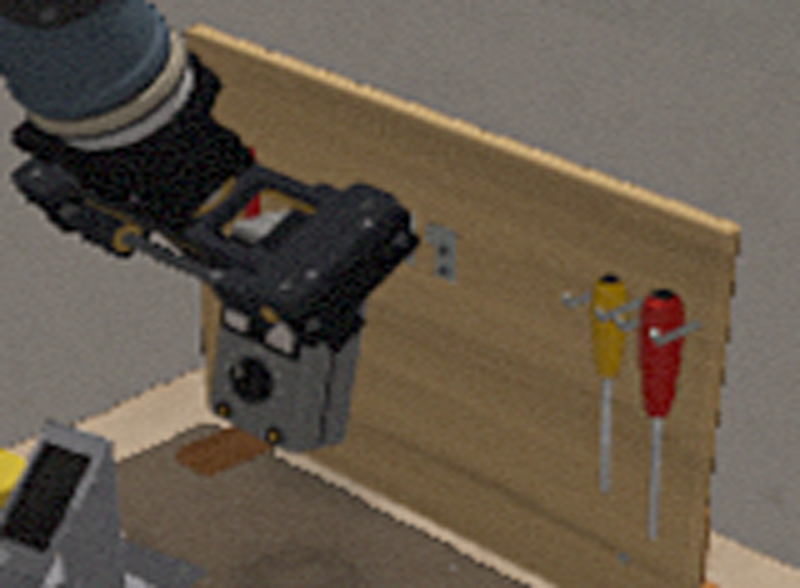

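View pics/w9.png

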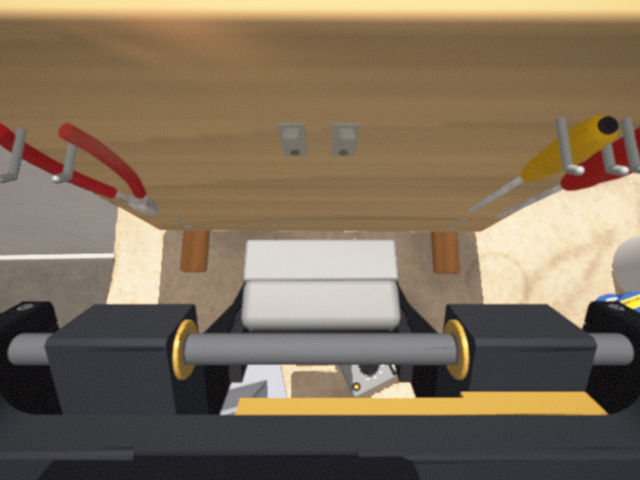

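Run:
```python
from plan import *
c=cam("wrist")
w=cv2.cvtColor(c["pixels"],cv2.COLOR_RGB2BGR)
cv2.imwrite("pics/w9a.png",cv2.resize(w[110:170,265:375],None,fx=7,fy=7,interpolation=2))
cv2.imwrite("pics/w9b.png",cv2.resize(w[230:340,230:410],None,fx=4.4,fy=4.4,interpolation=2))
```

```text
(no output)
```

View pics/w9a.png

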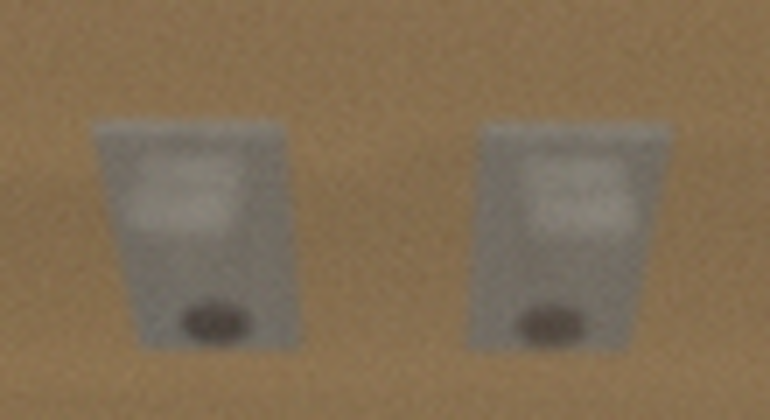

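View pics/w9b.png

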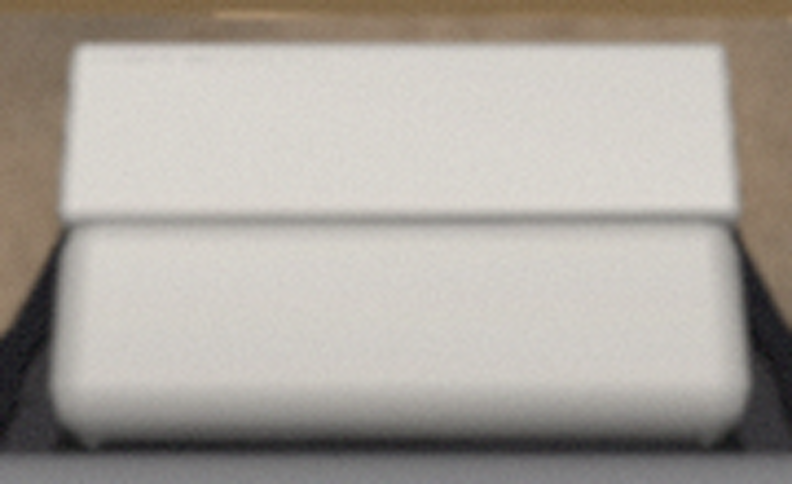

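Run:
```python
from plan import *
c=cam("wrist"); print("C",c["C"].round(4))
f=lambda X:tuple(np.round([(proj(c,X)[0]-265+.43)*7,(proj(c,X)[1]-110+.43)*7]).astype(int))
hx,hy=.660,.080
for y in (.014,-.014):
  print("lip top outer",f([hx-.011,hy+y+.004,.232]),f([hx-.011,hy+y-.004,.232]),"lip top inner",f([hx-.007,hy+y+.004,.232]),f([hx-.007,hy+y-.004,.232]),"lip bottom outer",f([hx-.011,hy+y,.221]),"arm root",f([hx,hy+y,.225]))
# meter top back & front edge
s=read_state();T=s["tcp_rot"];p=s["position"]
g=lambda X:tuple(np.round([(proj(c,X)[0]-230+.39)*4.4,(proj(c,X)[1]-230+.39)*4.4]).astype(int))
M=T@Rg(60).T; gp=p-T[:,2]*.019; mc=gp-M@np.array([.029,0,.0102])
print("meter centre",mc.round(4),"axes",M.round(3).tolist())
for q in ([.06,.031,-.018],[.06,-.031,-.018],[.06,.031,.018],[.06,-.031,.018]): print(g(mc+M@np.array(q)))
```

```text
C [0.5595 0.0827 0.3844]
lip top outer (np.int64(148), np.int64(185)) (np.int64(262), np.int64(183)) lip top inner (np.int64(148), np.int64(134)) (np.int64(262), np.int64(132)) lip bottom outer (np.int64(216), np.int64(262)) arm root (np.int64(212), np.int64(99))
lip top outer (np.int64(548), np.int64(178)) (np.int64(662), np.int64(176)) lip top inner (np.int64(546), np.int64(127)) (np.int64(660), np.int64(125)) lip bottom outer (np.int64(592), np.int64(256)) arm root (np.int64(591), np.int64(93))
meter centre [0.5714 0.0823 0.1904] axes [[0.002, 0.018, -1.0], [-0.001, 1.0, 0.018], [1.0, 0.001, 0.002]]
(np.int64(60), np.int64(71))
(np.int64(743), np.int64(71))
(np.int64(40), np.int64(482))
(np.int64(764), np.int64(481))
```

Run:
```python
from plan import *
c=cam("wrist"); R=c["R"]; print("cam z axis",R[2].round(3))
def from_pair(p1,p2,W):
    # image points real px, world separation W approx perpendicular to view
    d1=np.array([(p1[0]-c["cx"])/c["f"],(p1[1]-c["cy"])/c["f"],1]);d2=np.array([(p2[0]-c["cx"])/c["f"],(p2[1]-c["cy"])/c["f"],1])
    z=W/np.linalg.norm(d1-d2); return c["C"]+R.T@(d1*z), c["C"]+R.T@(d2*z)
A=lambda u,v:(265+u/7-.43,110+v/7-.43); B=lambda u,v:(230+u/4.4-.39,230+v/4.4-.39)
for n,l,r,W,K in (("liptop",(184,212),(582,212),.028,A),("armtop",(194,170),(575,170),.028,A),("plates top",(190,125),(577,125),.028,A),("holes",(216,323),(551,325),.028,A),("meter back top",(76,45),(724,45),.0615,B),("seam",(61,218),(739,218),.062,B)):
    a,b=from_pair(K(*l),K(*r),W); print(n,a.round(4),b.round(4),((a+b)/2).round(4))
print("ray: lip top at z .232",onz(c,*A(383,212),.232),"arm top at .225",onz(c,*A(384,170),.225))
print("board bottom line", onz(c,*( 320,230),0))
```

```text
cam z axis [ 0.219 -0.004 -0.976]
liptop [0.6477 0.0956 0.2308] [0.6472 0.0676 0.2308] [0.6474 0.0816 0.2308]
armtop [0.6546 0.0954 0.2246] [0.6541 0.0674 0.2246] [0.6543 0.0814 0.2246]
plates top [0.6563 0.0954 0.2278] [0.6558 0.0674 0.2278] [0.6561 0.0814 0.2278]
holes [0.6552 0.0955 0.1999] [0.6545 0.0675 0.1999] [0.6548 0.0815 0.1999]
meter back top [0.5939 0.1127 0.245 ] [0.5928 0.0513 0.245 ] [0.5933 0.082  0.245 ]
seam [0.5772 0.1133 0.2466] [0.5761 0.0513 0.2466] [0.5767 0.0823 0.2466]
ray: lip top at z .232 [0.64674341 0.08160287 0.232     ] arm top at .225 [0.65413713 0.08141985 0.225     ]
board bottom line [0.66443111 0.08120252 0.        ]
```

Run:
```python
from plan import *
c=cam("scene","s10")
w=cv2.cvtColor(c["pixels"],cv2.COLOR_RGB2BGR)
cv2.imwrite("pics/s10a.png",cv2.resize(w[180:250,280:340],None,fx=10,fy=8.5,interpolation=2))
cv2.imwrite("pics/s10b.png",cv2.resize(w[170:200,315:355],None,fx=18,fy=18,interpolation=2))
K=lambda X:tuple(np.round([(proj(c,X)[0]-280+.45)*10,(proj(c,X)[1]-180+.44)*8.5]).astype(int))
for nm,top,back in (("kin",.2504,.5894),("vis",.245,.5933)):
  print(nm,[K([back-d,.082+y,top-.12]) for d,y in ((.036,.031),(.036,-.031),(0,-.031))])
H=lambda X:tuple(np.round([(proj(c,X)[0]-315+.47)*18,(proj(c,X)[1]-170+.47)*18]).astype(int))
for hx,hy in((.66,.08),(.657,.0815)): print("lip top outer R hook",H([hx-.011,hy-.018,.232]),H([hx-.011,hy-.010,.232]),H([hx-.011,hy+.018,.232]))
```

```text
kin [(np.int64(155), np.int64(406)), (np.int64(331), np.int64(493)), (np.int64(439), np.int64(442))]
vis [(np.int64(168), np.int64(417)), (np.int64(343), np.int64(504)), (np.int64(450), np.int64(452))]
lip top outer R hook (np.int64(418), np.int64(264)) (np.int64(374), np.int64(243)) (np.int64(224), np.int64(173))
lip top outer R hook (np.int64(394), np.int64(268)) (np.int64(350), np.int64(247)) (np.int64(200), np.int64(177))
```

View pics/s10a.png

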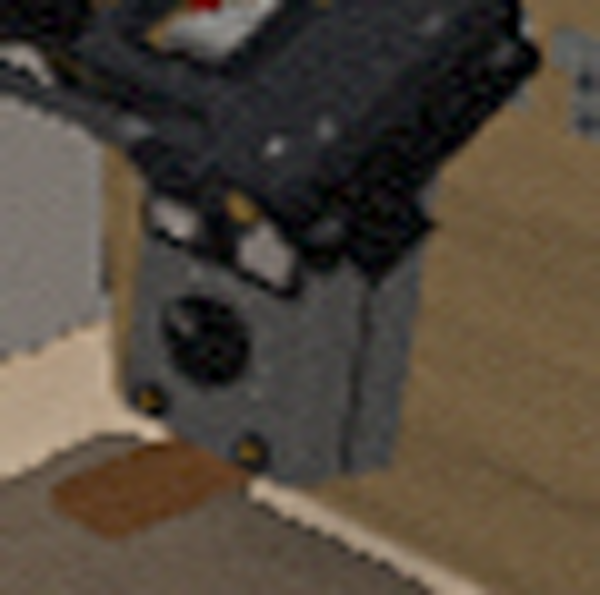

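View pics/s10b.png

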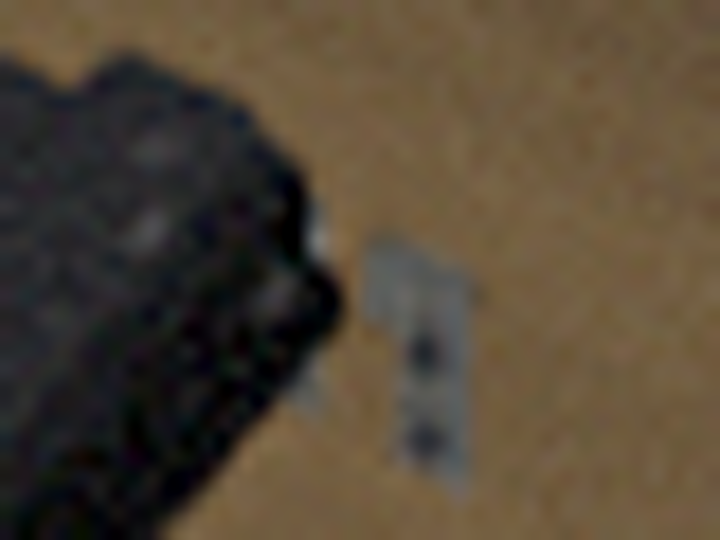

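```bash
cat >> plan.py <<'E'
def meter_now(delta,m=None,g=None):
    """meter pose from hand; delta = pitch slip (deg), + = top leans to board"""
    s=read_state();T=s["tcp_rot"];p=s["position"]
    M=T@Rg(60).T@Ro.from_euler('y',delta,degrees=True).as_matrix(); gp=p-T[:,2]*.019
    return gp-M@np.array([m or G["m"],0,g or G["g"]]),M
E
python3 - <<'E'
from plan import *
c=cam("scene");w=cam("wrist")
K=lambda X:tuple(np.round([(proj(c,X)[0]-280+.45)*10,(proj(c,X)[1]-180+.44)*8.5]).astype(int).tolist())
g=lambda X:tuple(np.round([(proj(w,X)[0]-230+.39)*4.4,(proj(w,X)[1]-230+.39)*4.4]).astype(int).tolist())
for d in (0,5,8,10,12,15):
    mc,M=meter_now(d)
    print(d,mc.round(4),"scene",[K(mc+M@np.array(q)) for q in ([-.06,.031,.018],[-.06,-.031,.018],[-.06,-.031,-.018])],"wrist",[g(mc+M@np.array(q)) for q in ([.06,.031,-.018],[.06,-.031,-.018],[.06,.031,.018],[.06,-.031,.018])])
E
```

```text
0 [0.5711 0.0821 0.1903] scene [(154, 406), (327, 494), (436, 444)] wrist [(61, 73), (743, 73), (41, 483), (765, 483)]
5 [0.5686 0.0822 0.1895] scene [(130, 413), (303, 502), (413, 461)] wrist [(69, 52), (736, 52), (41, 451), (765, 450)]
8 [0.567  0.0822 0.1892] scene [(116, 417), (288, 506), (398, 470)] wrist [(73, 41), (731, 41), (41, 431), (764, 430)]
10 [0.5659 0.0822 0.189 ] scene [(106, 419), (278, 508), (389, 476)] wrist [(76, 35), (728, 34), (42, 417), (764, 417)]
12 [0.5649 0.0822 0.1888] scene [(97, 420), (269, 510), (379, 482)] wrist [(79, 29), (725, 28), (42, 404), (763, 404)]
15 [0.5633 0.0823 0.1887] scene [(82, 422), (255, 512), (364, 490)] wrist [(83, 21), (720, 21), (43, 384), (762, 384)]
```

Call:
send_rows:
  moves: [0,-2.5,0,0.07,0,0.04,-1,0,-2.5,0,0.07,0,0.04,-1,0,0,0,0,0,0,-1,0,0,0,0,0,0,-1]

```text
time_s: 12.1
position: [0.5716, 0.082, 0.2035]
tcp_rot: [[0.82, -0.018, 0.572], [-0.016, -1.0, -0.008], [0.572, -0.003, -0.821]]
force: [-0.4, -1.0, -4.0]
opening: 0.707
```

Run:
```python
from plan import *
log()
c=cam("wrist")
w=cv2.cvtColor(c["pixels"],cv2.COLOR_RGB2BGR)
cv2.imwrite("pics/w11a.png",cv2.resize(w[110:200,265:375],None,fx=7,fy=6,interpolation=2))
cv2.imwrite("pics/w11b.png",cv2.resize(w[230:340,230:410],None,fx=4.4,fy=4.4,interpolation=2))
c=cam("scene");w=cv2.cvtColor(c["pixels"],cv2.COLOR_RGB2BGR)
cv2.imwrite("pics/s11a.png",cv2.resize(w[180:250,280:340],None,fx=10,fy=8.5,interpolation=2))
```

```text
t 12.1 j [-3.8, 21.3, 116.8, 13.7, 7.3, 74.2] p [0.5716, 0.082, 0.2035] F [-0.4, -1.0, -4.0] open 0.707
[[0.82, -0.018, 0.572], [-0.016, -1.0, -0.008], [0.572, -0.003, -0.821]]
```

View pics/w11a.png

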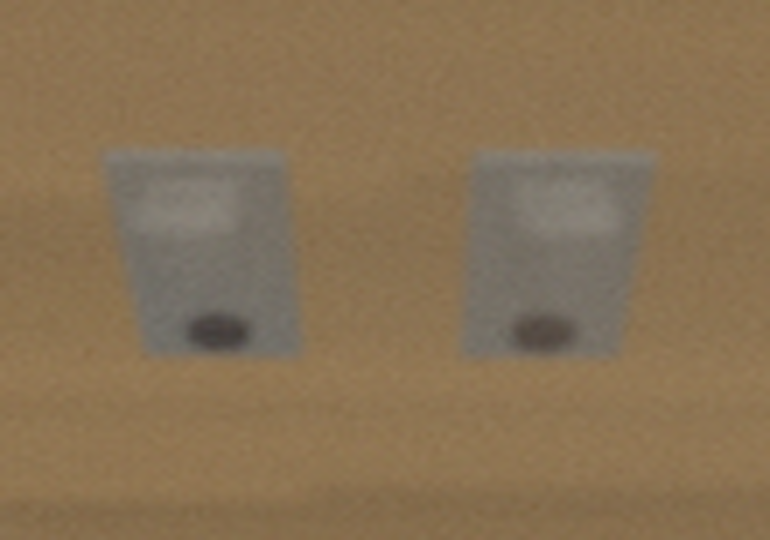

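View pics/w11b.png

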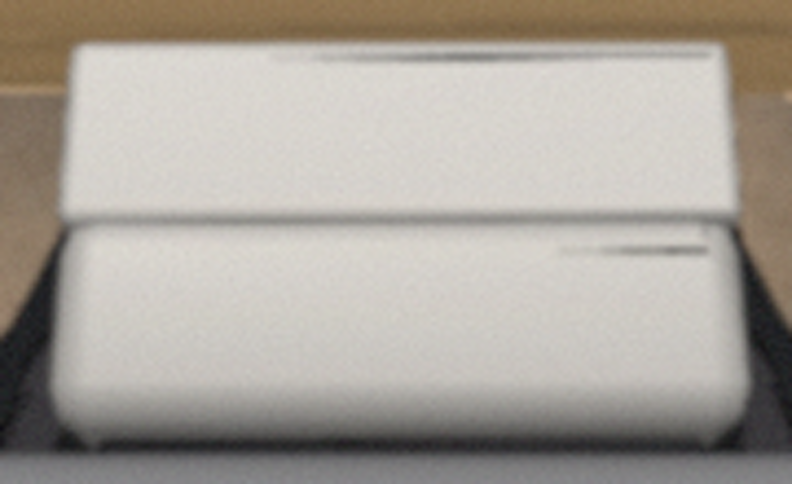

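View pics/s11a.png

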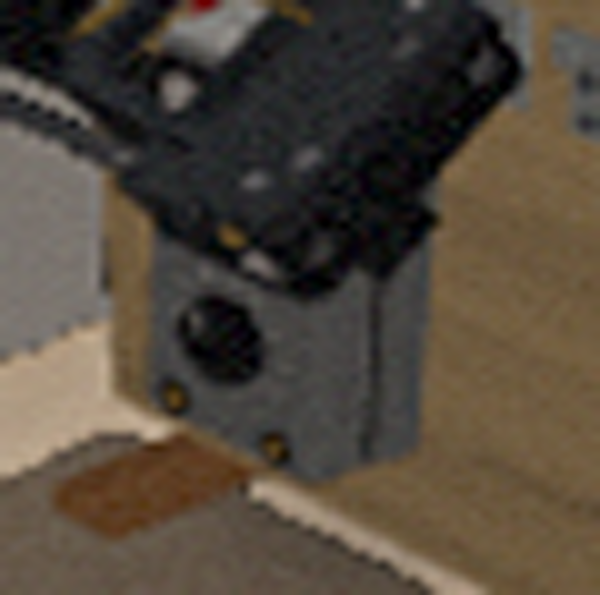

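Run:
```python
from plan import *
c=cam("scene");w=cam("wrist")
K=lambda X:np.round([(proj(c,X)[0]-280+.45)*10,(proj(c,X)[1]-180+.44)*8.5],0).astype(int).tolist()
g=lambda X:np.round([(proj(w,X)[0]-230+.39)*4.4,(proj(w,X)[1]-230+.39)*4.4]).astype(int).tolist()
for d in (5,7,9,11):
    mc,M=meter_now(d); lean=np.degrees(np.arctan2(M[0,0],M[2,0]))
    print(d,"lean",lean.round(1),"edge back R",K(mc+M@np.array([.01,-.031,-.018])),K(mc+M@np.array([-.06,-.031,-.018])),"slot",(mc+M@np.array([.046,0,-.018])).round(4),"wrist",g(mc+M@np.array([.06,.031,-.018])),g(mc+M@np.array([.06,-.031,-.018])))
```

```text
5 lean 0.0 edge back R [438, 231] [439, 442] slot [0.5897 0.0815 0.2366] wrist [68, 52] [735, 52]
7 lean 2.0 edge back R [436, 234] [429, 449] slot [0.5903 0.0814 0.2356] wrist [71, 45] [732, 45]
9 lean 4.0 edge back R [433, 238] [420, 456] slot [0.5909 0.0814 0.2345] wrist [74, 38] [729, 38]
11 lean 6.0 edge back R [431, 242] [410, 463] slot [0.5914 0.0814 0.2335] wrist [77, 32] [726, 32]
```

Call:
send_rows:
  moves: [0,0,0,1.2,0,0,-1,0,0,0,1.3,0,0,-1,0,0,0,1.3,0,0,-1,0,0,0,0.8,0,0,-1,0,0,0,0,0,0,-1,0,0,0,0,0,0,-1]

```text
time_s: 12.9
position: [0.6172, 0.082, 0.2031]
tcp_rot: [[0.821, -0.018, 0.571], [-0.016, -1.0, -0.008], [0.571, -0.002, -0.821]]
force: [-0.5, 0.3, -3.7]
opening: 0.715
```

Run:
```python
from plan import *
log()
mc,M=meter_now(9); print("slot",(mc+M@np.array([.046,0,-.018])).round(4),"lean",np.degrees(np.arctan2(M[0,0],M[2,0])))
c=cam("wrist")
w=cv2.cvtColor(c["pixels"],cv2.COLOR_RGB2BGR)
cv2.imwrite("pics/w12.png",cv2.resize(w[150:300,220:420],None,fx=4,fy=4,interpolation=2))
c=cam("scene");w=cv2.cvtColor(c["pixels"],cv2.COLOR_RGB2BGR)
cv2.imwrite("pics/s12.png",cv2.resize(w[150:250,280:380],None,fx=6,fy=6,interpolation=2))
```

```text
t 12.9 j [-3.4, 24.1, 110.8, 8.3, 10.4, 80.0] p [0.6172, 0.082, 0.2031] F [-0.5, 0.3, -3.7] open 0.715
[[0.821, -0.018, 0.571], [-0.016, -1.0, -0.008], [0.571, -0.002, -0.821]]
slot [0.6357 0.0815 0.2336] lean 4.15981576150714
```

View pics/w12.png

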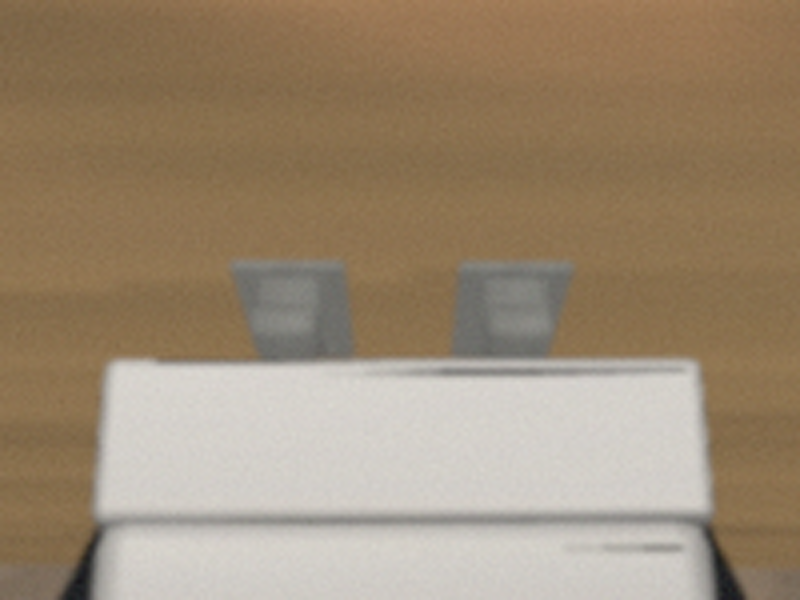

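View pics/s12.png

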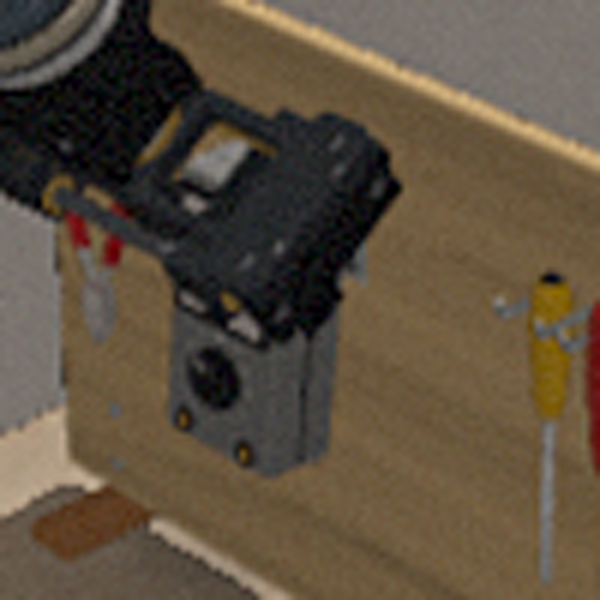

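Call:
send_rows:
  moves: [0,0,0,0.2,0,0.1,-1,0,0,0,0.5,0,0,-1,0,0,0,0.4,0,0,-1,0,0,0,0.3,0,0,-1,0,0,0,0,0,0,-1]

```text
time_s: 13.5
position: [0.6325, 0.0818, 0.2048]
tcp_rot: [[0.819, -0.018, 0.573], [-0.016, -1.0, -0.009], [0.573, -0.002, -0.819]]
force: [-0.2, 0.2, -3.6]
opening: 0.713
```

Call:
send_rows:
  moves: [0,0,0,0.2,0,0,-1,0,0,0,0,0,0,-1]

```text
time_s: 13.7
position: [0.6339, 0.0818, 0.2045]
tcp_rot: [[0.82, -0.018, 0.573], [-0.016, -1.0, -0.009], [0.573, -0.002, -0.82]]
force: [0.0, -1.2, -5.0]
opening: 0.713
```

Run:
```python
from plan import *
log()
mc,M=meter_now(9); print("slot",(mc+M@np.array([.046,0,-.018])).round(4),"lean",np.degrees(np.arctan2(M[0,0],M[2,0])))
c=cam("wrist")
w=cv2.cvtColor(c["pixels"],cv2.COLOR_RGB2BGR)
cv2.imwrite("pics/w13.png",cv2.resize(w[150:300,220:420],None,fx=4,fy=4,interpolation=2))
```

```text
t 13.7 j [-3.3, 24.9, 108.6, 7.0, 11.7, 81.4] p [0.6339, 0.0818, 0.2045] F [0.0, -1.2, -5.0] open 0.713
[[0.82, -0.018, 0.573], [-0.016, -1.0, -0.009], [0.573, -0.002, -0.82]]
slot [0.6524 0.0814 0.2351] lean 4.0607300726989815
```

View pics/w13.png

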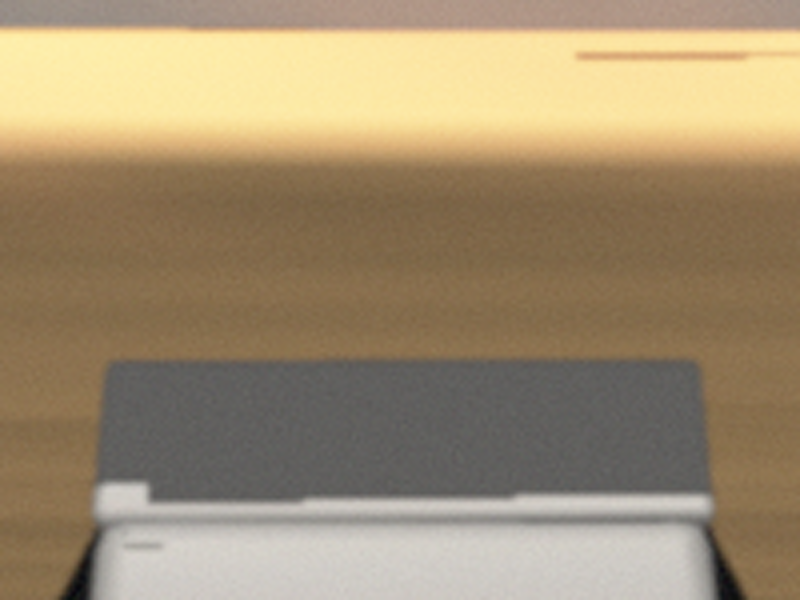

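Call:
send_rows:
  moves: [0,0,0,0.2,0,0,-1,0,0,0,0,0,0,-1]

```text
time_s: 13.95
position: [0.636, 0.0818, 0.2047]
tcp_rot: [[0.819, -0.018, 0.573], [-0.016, -1.0, -0.009], [0.573, -0.002, -0.82]]
force: [0.2, -0.1, -3.9]
opening: 0.71
```

Call:
send_rows:
  moves: [0,0,0,0.15,0,0,-1,0,0,0,0,0,0,-1]

```text
time_s: 14.15
position: [0.6365, 0.082, 0.2042]
tcp_rot: [[0.821, -0.018, 0.571], [-0.017, -1.0, -0.008], [0.571, -0.003, -0.821]]
force: [-3.5, -0.3, -2.6]
opening: 0.712
```

Call:
send_rows:
  moves: [0,0,0,0.1,0,0,-1,0,0,0,0,0,0,-1]

```text
time_s: 14.35
position: [0.6368, 0.082, 0.204]
tcp_rot: [[0.821, -0.019, 0.57], [-0.017, -1.0, -0.008], [0.57, -0.003, -0.821]]
force: [-5.9, -0.7, -1.7]
opening: 0.712
```

Call:
send_rows:
  moves: [0,0,0,-0.15,0,0,-1,0,0,0,0,0,-0.3,-1,0,0,0,0,0,-0.3,-1,0,0,0,0,0,0,-1]

```text
time_s: 14.75
position: [0.6366, 0.0819, 0.1978]
tcp_rot: [[0.82, -0.018, 0.572], [-0.016, -1.0, -0.009], [0.572, -0.002, -0.821]]
force: [-1.8, 0.6, -4.0]
opening: 0.71
```

Call:
send_rows:
  moves: [0,0,0,0,0,-0.15,-1,0,0,0,0,0,0,-1]

```text
time_s: 14.95
position: [0.6366, 0.0819, 0.1966]
tcp_rot: [[0.82, -0.018, 0.572], [-0.016, -1.0, -0.009], [0.572, -0.002, -0.82]]
force: [-1.3, 0.7, -4.5]
opening: 0.709
```

Call:
send_rows:
  moves: [0,0,0,0,0,-0.1,-1,0,0,0,0,0,0,-1]

```text
time_s: 15.15
position: [0.6367, 0.0818, 0.1959]
tcp_rot: [[0.82, -0.018, 0.572], [-0.016, -1.0, -0.009], [0.572, -0.002, -0.82]]
force: [-1.5, -0.1, -3.2]
opening: 0.708
```

Call:
send_rows:
  moves: [0,0,0,0,0,-0.1,-1,0,0,0,0,0,0,-1]

```text
time_s: 15.35
position: [0.6367, 0.0819, 0.195]
tcp_rot: [[0.82, -0.018, 0.572], [-0.016, -1.0, -0.009], [0.572, -0.002, -0.82]]
force: [-3.0, -0.3, -3.8]
opening: 0.707
```

Call:
send_rows:
  moves: [0,0,0,0,0,-0.1,-1,0,0,0,0,0,0,-1]

```text
time_s: 15.55
position: [0.6367, 0.0819, 0.194]
tcp_rot: [[0.82, -0.018, 0.572], [-0.016, -1.0, -0.009], [0.572, -0.002, -0.82]]
force: [-2.5, 0.6, -3.4]
opening: 0.712
```

Call:
send_rows:
  moves: [0,0,0,0,0,-0.1,-1,0,0,0,0,0,0,-1]

```text
time_s: 15.75
position: [0.6367, 0.0819, 0.1931]
tcp_rot: [[0.82, -0.018, 0.573], [-0.016, -1.0, -0.009], [0.573, -0.002, -0.82]]
force: [-3.1, 0.3, -1.3]
opening: 0.709
```

Call:
send_rows:
  moves: [0,0,0,0,0,-0.1,-1,0,0,0,0,0,0,-1]

```text
time_s: 15.95
position: [0.637, 0.0819, 0.1929]
tcp_rot: [[0.819, -0.018, 0.574], [-0.016, -1.0, -0.009], [0.574, -0.002, -0.819]]
force: [-5.4, -0.0, 0.5]
opening: 0.706
```

Run:
```python
from plan import *
log()
c=cam("scene");w=cv2.cvtColor(c["pixels"],cv2.COLOR_RGB2BGR)
cv2.imwrite("pics/s14.png",cv2.resize(w[150:250,290:390],None,fx=6,fy=6,interpolation=2))
```

```text
t 15.95 j [-3.3, 26.3, 108.8, 8.1, 9.9, 80.3] p [0.637, 0.0819, 0.1929] F [-5.4, -0.0, 0.5] open 0.706
[[0.819, -0.018, 0.574], [-0.016, -1.0, -0.009], [0.574, -0.002, -0.819]]
```

View pics/s14.png

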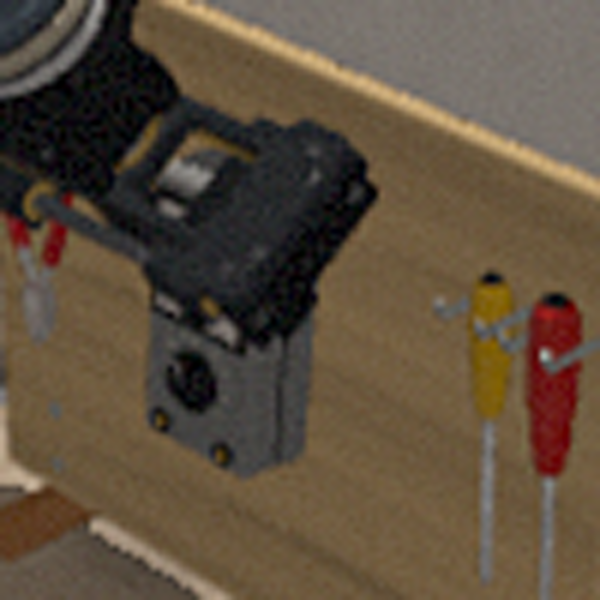

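Call:
send_rows:
  moves: [0,0,0,-0.2,0,0,-1,0,0,0,0,0,0,-1]

```text
time_s: 16.2
position: [0.6359, 0.0817, 0.193]
tcp_rot: [[0.818, -0.018, 0.575], [-0.016, -1.0, -0.009], [0.575, -0.002, -0.818]]
force: [-1.8, -0.3, -0.3]
opening: 0.707
```

Call:
send_rows:
  moves: [0,0,0,-0.2,0,0,-1,0,0,0,0,0,0,-1]

```text
time_s: 16.4
position: [0.6349, 0.0816, 0.1931]
tcp_rot: [[0.817, -0.019, 0.576], [-0.017, -1.0, -0.009], [0.576, -0.002, -0.817]]
force: [4.0, 0.4, -3.0]
opening: 0.711
```

Call:
send_rows:
  moves: [0,0,0,0.25,0,0,-1,0,0,0,0,0,0,0.45,0,0,0,0,0,0,0.5,0,0,0,0,0,0,0.6,0,0,0,0,0,0,0.8,0,0,0,0,0,0,1,0,0,0,0,0,0,1]

```text
time_s: 17.1
position: [0.6352, 0.0819, 0.192]
tcp_rot: [[0.82, -0.018, 0.572], [-0.016, -1.0, -0.009], [0.573, -0.002, -0.82]]
force: [-0.8, -0.2, 0.2]
opening: 0.96
```

Run:
```python
from plan import *
log()
c=cam("scene");w=cv2.cvtColor(c["pixels"],cv2.COLOR_RGB2BGR)
cv2.imwrite("pics/s15.png",cv2.resize(w[150:250,290:390],None,fx=6,fy=6,interpolation=2))
c=cam("wrist","w15")
```

```text
t 17.1 j [-3.3, 26.3, 109.0, 8.2, 9.9, 80.1] p [0.6352, 0.0819, 0.192] F [-0.8, -0.2, 0.2] open 0.96
[[0.82, -0.018, 0.572], [-0.016, -1.0, -0.009], [0.573, -0.002, -0.82]]
```

View pics/s15.png

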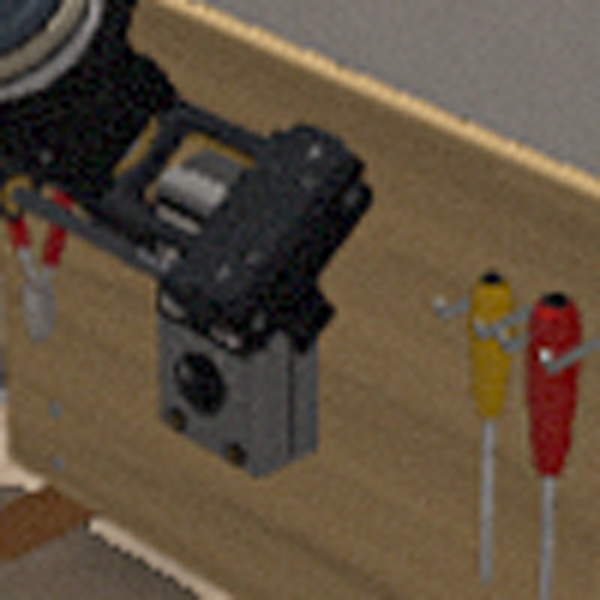

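View pics/w15.png

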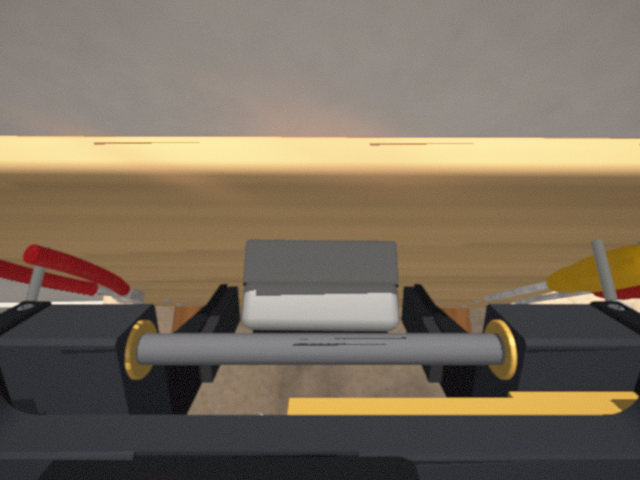

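Call:
send_rows:
  moves: [0,0,0,-0.6,0,0.8,1,0,0,0,-1.1,0,1.6,1,0,0,0,-1.1,0,1.6,1,0,0,0,-1.3,0,1.7,1,0,0,0,-1.5,0,1.7,1,0,0,0,-2,0,1.5,1,0,0,0,-2,0,1,1,0,0,0,-2,0,1,1,0,0,0,0,0,0,1,0,0,0,0,0,0,1]

```text
time_s: 18.2
position: [0.5193, 0.0819, 0.302]
tcp_rot: [[0.818, -0.018, 0.574], [-0.016, -1.0, -0.009], [0.574, -0.002, -0.819]]
force: [0.5, 0.2, 0.4]
opening: 0.996
```

Run:
```python
from plan import *
log()
c=cam("scene","s16");w=cv2.cvtColor(c["pixels"],cv2.COLOR_RGB2BGR)
cv2.imwrite("pics/s16c.png",cv2.resize(w[150:250,290:390],None,fx=6,fy=6,interpolation=2))
c2=cam("wrist","w16");cam("top","t16")
def K(X):
    p=proj(c,X); return [round((p[0]-290+.42)*6),round((p[1]-150+.42)*6)]
mc=np.array([.6575-.018,.0815,.179]);M=Rm(-1.1,90)
for q in ([.06,.031,-.018],[.06,-.031,-.018],[-.06,-.031,-.018],[.06,.031,.018],[.06,-.031,.018],[-.06,.031,.018],[-.06,-.031,.018]): print(q,K(mc+M@np.array(q)))
```

```text
t 18.2 j [-4.5, 6.5, 115.9, 5.3, 22.7, 82.4] p [0.5193, 0.0819, 0.302] F [0.5, 0.2, 0.4] open 0.996
[[0.818, -0.018, 0.574], [-0.016, -1.0, -0.009], [0.574, -0.002, -0.819]]
[0.06, 0.031, -0.018] [215, 143]
[0.06, -0.031, -0.018] [325, 195]
[-0.06, -0.031, -0.018] [319, 450]
[0.06, 0.031, 0.018] [150, 172]
[0.06, -0.031, 0.018] [260, 226]
[-0.06, 0.031, 0.018] [155, 425]
[-0.06, -0.031, 0.018] [258, 484]
```

View pics/s16c.png

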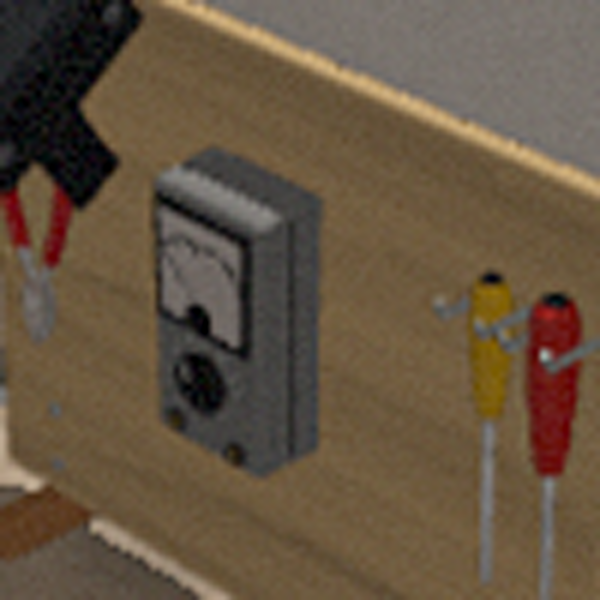

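View pics/w16.png

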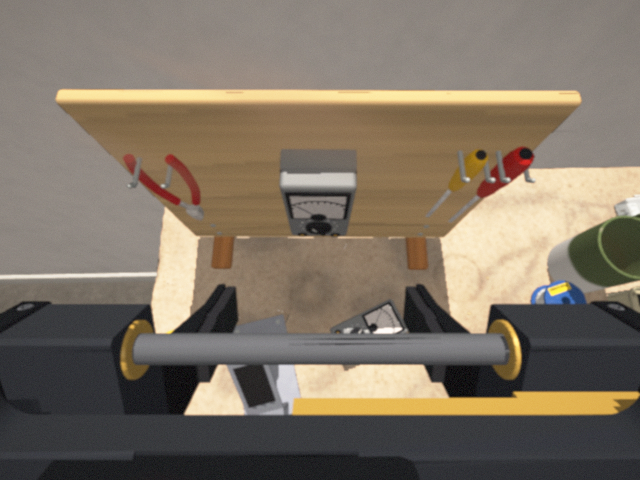

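View pics/t16.png

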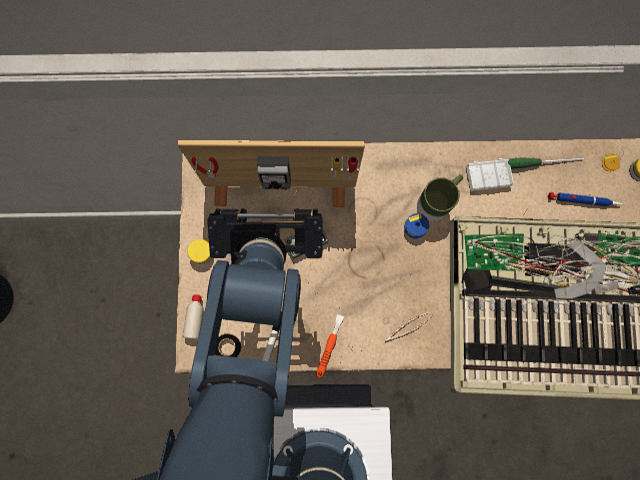

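```bash
python3 -c "
from rig import *
print(hand_in())"
```

```text
the job is handed in; nothing more can be done
None
```

The test meter is hanging on the two free hooks, upright, flat to the board and dial outward. I handed the job in at about 18.3 s of the 54 s allowed.

- **What I did:** I picked the larger meter up by its sides and set it on the sloping rest. I took a fresh grip nearer its top, slid both slots over the hooks, lowered it and let go.
- **Seating check:** Before letting go, a gentle pull away from the board was stopped by the hook lips at about 4 N. In the last scene picture, the meter's back corners lie within about 3 pixels of a six-times enlargement of where a fully seated meter should be.
- **Forces and surroundings:** The largest force I read was about 6 N against the board and about 14 N on the rest. In the last top picture the mug, reel, jar and bottle look to be where they were. The gripper was open and clear of the meter at hand-in.

Two things disagreed:
- **Grip angle:** The meter sat about 9° off the planned angle in the second grip. I took out about 5° by turning the hand, and the rest came out when the meter settled on the hooks.
- **Board distance:** The top camera put the board face at x = 0.660 m, but the wrist camera put it at about 0.657 m. The contact I felt agreed with the wrist camera.

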